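# Charge and start the polishing tumbler

## Task

Charge and start the polishing tumbler: turn the spouted jug so that its spout faces the bowl, pour all six steel balls out of the spout into the bowl and stand the jug back upright on its round mat. Then put every hex bolt that lies on the bench into the bowl, and last press the keys fully down one at a time, letting each spring back: first white, then yellow, then green. Leave the tape roll, the pliers and the tape measure where they are.

Things in the scene. Friction and masses are not known exactly. Their poses are not given: they have to be found in the camera images.
- tumbler: Bench polishing tumbler, fixed: blue base with a round open upright orange bowl. Origin: on the bench below the bowl's centre; z up. Base 170 x 170 mm, top 30 mm above the bench, continued toward the tumbler's own -y by a key strip 110 mm wide (x) that ends 180 mm from the origin. Place and yaw vary. Behind it, from x = 0.54, stands a red tool box 200 mm high.
- bowl_rim (a point): Centre of the bowl's mouth, 105 mm above the bench. Bowl: outer diameter 180 mm at the rim, 170 mm inside (about 150 mm at the floor), wall 5 mm; its inner floor is 63 mm below the rim.
- mat: Round black rubber mat, 124 mm diameter, 3 mm thick, fixed on the bench; the jug stands on it at the start. Origin: centre of its underside.
- jug: White flat-sided pouring jug, 0.2 kg empty. Origin: underside, between the side walls; +x to the spout, -x to the blue handle (reaches x = -80 mm, 10 mm thick, heights 11 to 71 mm), z up. The side walls are flat and parallel, 58 mm over the outside (y = +-29 mm), x = -45 to +10 mm at the foot, to +45 mm at the 80 mm high rim; grip across them. A cover (top at 83 mm) closes x = -45 to +17 mm.
- jug_spout (a point): Tip of the jug's spout, 40 mm wide, at x = +66 mm, height 82 mm in the jug's frame: the only way out for the balls. The jug's front wall leans outward (56 degrees above its floor) up to the spout, so tilting the jug spout-down by 75 to 80 degrees empties it.
- ball_1: Bright steel polishing ball, 16 mm diameter, 17 g, loose in the jug at the start. Origin: its centre.
- ball_2: Bright steel polishing ball, 16 mm diameter, 17 g, loose in the jug at the start. Origin: its centre.
- ball_3: Bright steel polishing ball, 16 mm diameter, 17 g, loose in the jug at the start. Origin: its centre.
- ball_4: Bright steel polishing ball, 16 mm diameter, 17 g, loose in the jug at the start. Origin: its centre.
- ball_5: Bright steel polishing ball, 16 mm diameter, 17 g, loose in the jug at the start. Origin: its centre.
- ball_6: Bright steel polishing ball, 16 mm diameter, 17 g, loose in the jug at the start. Origin: its centre.
- bolt_1: Steel hex bolt with nut, 0.18 kg, 80 mm long along its own y, lying on the bench. Origin: mid-length, on its underside. The bare shank between head and nut, 16 mm thick with its axis 12 mm above the bench, can be held; 24 mm wide head at y = +30 to +40 mm, 24 mm wide nut at y = -13 to -26 mm. Two to four bolts are present in a run (None: absent).
- bolt_2: Steel hex bolt with nut, 0.18 kg, 80 mm long along its own y, lying on the bench. Origin: mid-length, on its underside. The bare shank between head and nut, 16 mm thick with its axis 12 mm above the bench, can be held; 24 mm wide head at y = +30 to +40 mm, 24 mm wide nut at y = -13 to -26 mm. Two to four bolts are present in a run (None: absent).
- bolt_3: Steel hex bolt with nut, 0.18 kg, 80 mm long along its own y, lying on the bench. Origin: mid-length, on its underside. The bare shank between head and nut, 16 mm thick with its axis 12 mm above the bench, can be held; 24 mm wide head at y = +30 to +40 mm, 24 mm wide nut at y = -13 to -26 mm. Two to four bolts are present in a run (None: absent).
- bolt_4: Steel hex bolt with nut, 0.18 kg, 80 mm long along its own y, lying on the bench. Origin: mid-length, on its underside. The bare shank between head and nut, 16 mm thick with its axis 12 mm above the bench, can be held; 24 mm wide head at y = +30 to +40 mm, 24 mm wide nut at y = -13 to -26 mm. Two to four bolts are present in a run (None: absent).
- key_white (a joint): Travel of the white spring key: 0 up, 0.006 m fully down (4 N); it counts as pressed past 0.004 m and springs back by itself.
- key_white_top (a point): Centre of the top face of the round white key, 24 mm diameter, about 53 mm above the bench, on the key strip of the tumbler (mains on). The three keys stand in a row along the tumbler's x, 34 mm apart; their order differs from start to start.
- key_yellow (a joint): Travel of the yellow spring key: 0 up, 0.006 m fully down (4 N); it counts as pressed past 0.004 m and springs back by itself.
- key_yellow_top (a point): Centre of the top face of the round yellow key, 24 mm diameter, about 53 mm above the bench, on the key strip of the tumbler (timer). The three keys stand in a row along the tumbler's x, 34 mm apart; their order differs from start to start.
- key_green (a joint): Travel of the green spring key: 0 up, 0.006 m fully down (4 N); it counts as pressed past 0.004 m and springs back by itself.
- key_green_top (a point): Centre of the top face of the round green key, 24 mm diameter, about 53 mm above the bench, on the key strip of the tumbler (start). The three keys stand in a row along the tumbler's x, 34 mm apart; their order differs from start to start.
- electrical_tape: Roll of black electrical tape, 58 mm across, 19 mm high; bystander. Origin: underside centre.
- pliers: Red-handled pliers, 161 mm long, lying flat; bystander. Origin: underside centre.
- tape_measure: Yellow tape measure standing on edge, 38 x 89 x 62 mm; bystander. Origin: underside centre.
There are look-alikes about, which are no part of the job. What is shaped like the bolt_4 but turquoise is not meant.

How it is judged:
By the outcome, as a careful person would: the job done as asked, in the order asked, and still so for the second after the job is handed in, with the robot touching nothing.
Of bolt_1, bolt_2, bolt_3, bolt_4 only 2 to 4 are there at a start; the rules pass over those that are not, and their reading is None.
At some moment in a run one of bolt_1, bolt_2, bolt_3, bolt_4 may be knocked a few centimetres aside while the robot is not near it.
It also fails if it takes over 210 s, if anything falls off the work surface, if the arm or the gripper's body presses on something with over 40 N, if the wrist force passes 120 N, or if a joint passes its speed limit or range.

## Robot

A 6-joint arm with a two-finger parallel gripper is mounted at the origin on a cart in front of the work surface, level with it; the furniture and walls round the work are solid. World frame = base frame: x ahead of the robot, y to its left, z up, the work surface at z = 0. Lengths are in m, angles in rad, forces in N, time in s.
With the tool pointing down it reaches from about 0.375 to 0.9 m from the base axis. Payload 3.1 kg.
Tool frame: the origin (TCP) lies where the fingers leave the gripper's body, on its centre line; the fingertips stand 70 mm ahead of it and the grasp point (between the pads) lies 51 mm ahead of it; z points along the fingers, y is the line along which they close (so a half turn about z gives the same grasp; the last joint's range is limited). The gripper opens to 87 mm and grips with 3 to 60 N. Pads are 19 mm wide; open, the fingers measure 117 mm over their backs; the gripper's body (75 mm by 190 mm) begins 51 mm behind the grasp point.
Start: joints at [-1.369, 0.527, 1.433, -0, 1.181, -0.178], TCP at [0.232, -0.58, 0.292] pointing down, gripper open.
Joint ranges: [-3.08, 3.08], [-0.75, 2.2], [0.22, 2.44], [-1.43, 4.57], [0, 2.65], [-2.85, 2.85]. Speed limits (rad/s): [2.79, 2.79, 3.14, 3.14, 3.14, 3.14].

## Interface

Orientations are given as a unit quaternion [x, y, z, w].
In Python, from rig import robot gives the robot as it stands.
- The arm moves only by the tool send_rows, never from a script. Its argument "deltas" is text: rows parted by semicolons, each of 7 numbers parted by spaces: the shift along the tool's x, y, z in mm, then the turn, a rotation vector about the tool's x, y, z in degrees, then the opening, from 0 (shut) to 1 (fully open). A call has 1 to 10 rows; each row shifts and turns the commanded pose from where the row before left it, along the tool's axes as they then stand; what a row does not reach is not made up. A row lasts 1/8 s, in which the tool goes at most 62.5 mm and 10.7 degrees, less where a joint would pass 70% of its speed; a pose out of reach is approached as far as the arm can. A call is refused whole if a number of a shift passes 62.5 or a number of a turn 10.7, either way. A call with a gripper value outside its range is refused whole. The fingers move at their own pace and stop on an object; "newtons" is the grip in N (left out, the last holds). Time passes only in rows, so rows that do not move let the fingers close. It gives the time, the measured TCP pose, the force, the opening and the grip force at its end, in the units of the state.
- robot.get_obs(): the state, without advancing time (a new reading comes with each control period).
- robot.camera(name): name is "side" or "top" or "wrist"; returns a dict with "image" (400x640x3 uint8, red, green, blue), "depth" (400x640 float32, m along the optical axis (not along the pixel's ray), 0 where there is no reading), "fovy" (degrees; the focal length in pixels is half the picture's height over the tangent of half this angle, whatever the lens; pixels are square), "cx", "cy" (the principal point, pixels), "rvec" (rotation vector, rad) and "tvec" (3), from world to camera coordinates, as OpenCV has them. Camera axes: x right, y down, z forward; pixel columns grow to the right and rows downward; lengths in m; the calibration is good to about 2 mm. A picture is of the moment at which its call begins.
- robot.hand_in(): hands the job in; it is judged then, once.
Trained networks look in the newest picture that a camera, given by its name, has taken for a name from the list of things; names that differ only in an ending like _2 or _b are one class to them, and where a whole thing is asked for, a point or a joint stands for the part that bears it (a point fixed in the world has none). Each returns a list of dicts, best first, with "p" (0 to 1); they miss things now and then, are a little off and sometimes report something else, mostly with a low value. They report only what shows in the picture. A call takes as long as a camera call. They do not tell look-alikes from the thing itself.
- robot.find_in(camera, thing): "box" ([left, top, right, bottom] in pixels, round what is visible of it).
- robot.cut_out(camera, thing): "region" (400x640 bool, what is visible of it) and "box" ([left, top, right, bottom] in pixels, round what is visible of it).
The state is a dict: "time": time; "q": joint angles; "joint_velocities": joint speeds; "joint_torque": joint torques, N m; "position": TCP position; "tool_rot": TCP orientation; "ft_force": force on the tool from outside, world axes, zero at the start; "moment": the same for the moment, N m; "grip_width": finger opening in m; "grip_force": force on a finger pad.
Only numpy, scipy, OpenCV 4.12 (cv2) and the standard library are available. Lean on these libraries where they do the work, as an engineer would, in place of code of your own. Each camera call takes 0.05 s, during which the arm holds its last target. There are 200 camera calls.

## Working session

There is one attempt and no reset: what is moved stays moved. The work goes in short steps, Python scripts to look and compute and a tool call to move; the robot and the scene stay as the last step left them, time stands still between calls to the robot, and variables do not carry over. Pictures are saved under pics/ and viewed, at most 14 in all, crops included, and the job is handed in when it is done.

Besides the shell and the picture viewer there is one more tool, called after "Request:" by a JSON object that holds its "api" and its "payload", one argument or row to a line. send_rows: Moves the arm, as the interface text tells. Its arguments: {"type":"object","properties":{"deltas":{"type":"string"},"newtons":{"type":"number"}},"required":["deltas"]}

```bash
ls; mkdir -p pics
cat > h.py <<'E'
import numpy as np, cv2
from scipy.spatial.transform import Rotation as R
from rig import robot
def cam(n,save=None):
    c=robot.camera(n)
    if save: cv2.imwrite('pics/'+save,c['image'][:,:,::-1])
    c['f']=200/np.tan(np.radians(c['fovy'])/2)
    c['Rm']=cv2.Rodrigues(np.array(c['rvec'],float))[0]; c['t']=np.array(c['tvec'],float).ravel()
    return c
def world(c):
    v,u=np.mgrid[0:400,0:640]; d=c['depth']
    P=np.stack([(u-c['cx'])/c['f']*d,(v-c['cy'])/c['f']*d,d],-1)
    W=(P-c['t'])@c['Rm']; W[d==0]=np.nan
    return W
def pix(c,p):
    q=c['Rm']@np.array(p)+c['t']; return q[0]/q[2]*c['f']+c['cx'],q[1]/q[2]*c['f']+c['cy']
def ray(c,u,v,z):
    d=np.array([(u-c['cx'])/c['f'],(v-c['cy'])/c['f'],1])@c['Rm']; o=-c['t']@c['Rm']
    return o+d*(z-o[2])/d[2]
E
python3 - <<'E'
from h import *
for n in ['top','side']:
    c=cam(n,n+'0.png'); print(n,c['fovy'],c['cx'],c['cy'],-c['t']@c['Rm'])
    for t in ['jug','bolt_1','tumbler','mat','key_white','key_yellow','key_green','bowl_rim']:
        try: print(t,[(r['box'],round(r['p'],2)) for r in robot.find_in(n,t)])
        except Exception as e: print(t,e)
print(robot.get_obs())
E
```

```text
pics
top 47.51990213921745 332.8565686736229 199.92667640058914 [ 0.4075114  -0.18820452  1.22590157]
jug [([380.1, 222.4, 433.8, 249.3], 0.85)]
bolt_1 [([411.9, 164.1, 439.3, 176.7], 0.74), ([191.6, 175.3, 220.6, 191.9], 0.63), ([367.0, 146.1, 399.4, 155.3], 0.5), ([431.4, 181.7, 462.1, 194.3], 0.47)]
tumbler [([237.1, 187.8, 346.3, 259.4], 0.64), ([383.3, 211.0, 418.8, 256.4], 0.46), ([431.1, 180.6, 464.1, 195.7], 0.18)]
mat [([379.1, 209.3, 422.3, 258.1], 0.82), ([443.3, 232.8, 482.4, 284.2], 0.21), ([376.2, 222.6, 436.3, 251.6], 0.17)]
key_white [([327.2, 224.1, 333.4, 235.0], 0.4), ([324.9, 200.5, 335.0, 207.9], 0.21)]
key_yellow []
key_green []
bowl_rim [([236.8, 182.9, 345.6, 260.0], 0.93)]
side 57.50920256626111 316.4180426528877 198.18863728724347 [ 0.32349976 -0.92356396  0.63167302]
jug [([273.2, 247.0, 302.8, 297.9], 0.71), ([244.8, 245.9, 271.9, 265.2], 0.23)]
bolt_1 [([352.4, 300.6, 369.3, 336.6], 0.88), ([353.0, 275.0, 379.9, 308.6], 0.86), ([361.5, 239.4, 380.7, 267.7], 0.67)]
tumbler [([241.4, 163.5, 309.1, 246.7], 0.78)]
mat [([262.8, 272.6, 317.9, 310.4], 0.92)]
ke
[... 239 characters left out ...]
e': 0.9, 'q': array([-1.36848567e+00,  5.27452406e-01,  1.43272138e+00, -2.12708571e-05,
        1.18142581e+00, -1.78473383e-01]), 'joint_velocities': array([ 0.00086141, -0.00071544, -0.00174926, -0.00099761, -0.00093804,
        0.00025934]), 'joint_torque': array([ 1.70069879e-04, -4.39994466e+01, -1.76988029e+01,  6.34699012e-02,
        5.03196032e-02,  1.55835291e-06]), 'position': array([ 0.23231051, -0.58017811,  0.29227085]), 'tool_rot': array([ 9.81929359e-01,  1.89247812e-01, -9.87998229e-06, -3.35172294e-06]), 'ft_force': array([-0.8029851 , -0.07748478,  0.0323849 ]), 'moment': array([ 0.00070185,  0.00056441, -0.00488346]), 'grip_force': 0.0, 'grip_width': 0.08727067820859091}
```

Run:
```python
import cv2
a=cv2.imread('pics/top0.png'); 
c=a[110:300,160:500]; cv2.imwrite('pics/top0c.png',cv2.resize(c,None,fx=2.3,fy=2.3,interpolation=cv2.INTER_CUBIC))
```

```text
(no output)
```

View pics/top0c.png

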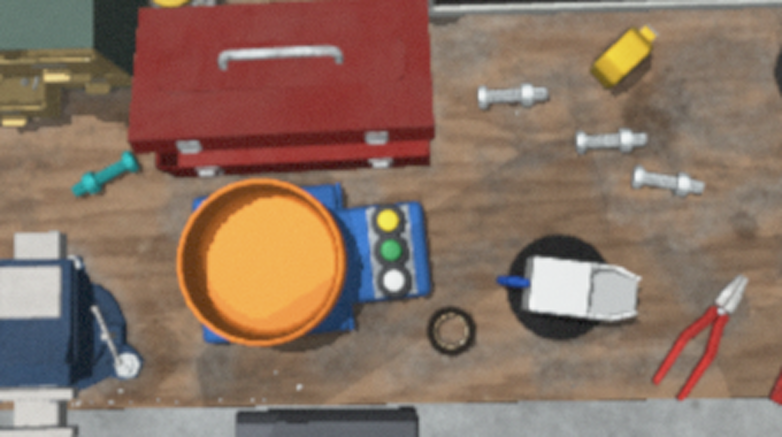

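View pics/side0.png

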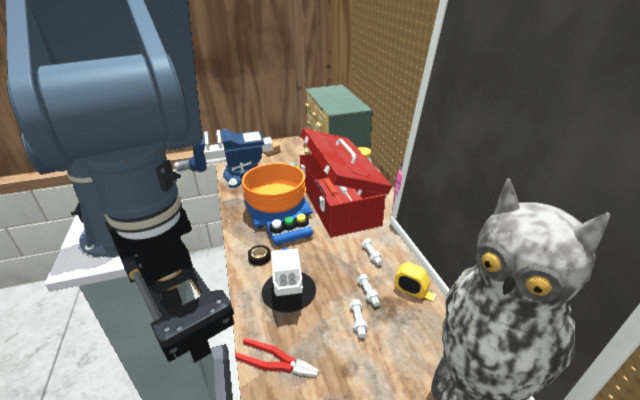

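The top crop shows the jug on its mat at full-image px (405,235), with its spout to the right, away from the bowl at (272,224). The keys run from yellow at (329,205) through green at (330,218) to white at (331,232). The objects that could be taken for bolts are three steel ones at (382,152), (425,170) and (447,188), which I choose, and the turquoise look-alike at (206,184), which I reject. I'll measure next.

```bash
cat > m.py <<'E'
from h import *
def bolts(c,W,zmin=0.006,excl=[]):
    img=c['image'].astype(int); 
    hsv=cv2.cvtColor(c['image'],cv2.COLOR_RGB2HSV)
    m=(W[...,2]>zmin)&(W[...,2]<0.04)&(hsv[...,1]<60)&(hsv[...,2]>90)&(W[...,0]>0.2)&(W[...,0]<0.68)
    m=cv2.morphologyEx(m.astype(np.uint8),cv2.MORPH_CLOSE,np.ones((3,3)))
    n,l,s,ce=cv2.connectedComponentsWithStats(m)
    for i in range(1,n):
        if s[i,4]<60: continue
        p=W[l==i]; p=p[~np.isnan(p).any(1)]
        (x,y),(w,h),a=cv2.minAreaRect((p[:,:2]*1000).astype(np.float32))
        mu=p[:,:2].mean(0); ev=np.linalg.svd(p[:,:2]-mu,full_matrices=False)[2][0]
        print('comp px',ce[i].round(),'n',s[i,4],'rect',round(x),round(y),round(w),round(h),'axis deg',round(np.degrees(np.arctan2(ev[1],ev[0]))%180,1),'zmax',p[:,2].max().round(3), 'mean',mu.round(3))
E
python3 - <<'E'
from m import *
c=cam('top'); W=world(c); hsv=cv2.cvtColor(c['image'],cv2.COLOR_RGB2HSV)
print('bench z',np.nanmedian(W[270:285,300:370,2]))
bolts(c,W)
o=(hsv[...,0]<16)&(hsv[...,1]>150)&(W[...,2]>0.098)&(W[...,2]<.115)
p=W[o]; 
(x,y),r=cv2.minEnclosingCircle((p[:,:2]*1000).astype(np.float32)); print('bowl',x,y,r,np.nanmedian(p[:,2]))
A=np.c_[2*p[:,:2],np.ones(len(p))]; s=np.linalg.lstsq(A,(p[:,:2]**2).sum(1),rcond=None)[0]; print(s)
for n,lo,hi in [('y',(22,150,120),(35,255,255)),('g',(45,100,60),(80,255,255)),('w',(0,0,190),(180,50,255))]:
    m=(cv2.inRange(hsv,lo,hi)>0); m[:195]=0;m[245:]=0;m[:,:318]=0;m[:,345:]=0
    v,u=np.nonzero(m); print(n,m.sum(),ray(c,u.mean(),v.mean(),.053).round(4),np.nanmedian(W[m],0).round(4))
# mat: dark
m=(hsv[...,2]<60)&(abs(W[...,2])<.012)&(W[...,0]>.2)&(W[...,0]<.5)
m[:, :370]=0; m[:,445:]=0; v,u=np.nonzero(m); 
P=np.array([ray(c,a,b,.003)[:2] for a,b in zip(u,v)]); print('mat',cv2.minEnclosingCircle((P*1000).astype(np.float32)),len(P))
# jug top
m=(W[...,2]>.07)&(W[...,2]<.1); m[:,:370]=0; m[:,445:]=0; m[:205]=0;m[265:]=0
p=W[m]; print('jugtop',cv2.minAreaRect((p[:,:2]*1000).astype(np.float32)),np.nanmedian(p[:,2]))
m=cv2.inRange(hsv,(105,120,60),(130,255,255))>0; m[:,:370]=0; m[:,400:]=0; m[:205]=0;m[265:]=0
p=W[m];print('handle',np.nanmean(p,0),m.sum(),np.nanmin(p,0),np.nanmax(p,0))
r=[x for x in robot.cut_out('top','bowl_rim')][0]; v,u=np.nonzero(r['region'])
Q=np.array([ray(c,a,b,.105)[:2] for a,b in zip(u,v)]); print('bowlcut',cv2.minEnclosingCircle((Q*1000).astype(np.float32)))
# base strip yaw
m=cv2.inRange(hsv,(100,120,60),(125,255,255))>0; m&=(W[...,2]>.02)&(W[...,2]<.045); m[:180]=0;m[268:]=0;m[:,:215]=0;m[:,355:]=0
p=W[m]; print('base',cv2.minAreaRect((p[:,:2]*1000).astype(np.float32)))
E
```

```text
bench z 0.001440693373141544
comp px [382. 151.] n 203 rect 629 -300 25 80 axis deg 91.5 zmax 0.032 mean [ 0.629 -0.299]
comp px [608. 169.] n 197 rect 562 -902 73 38 axis deg 13.8 zmax 0.044 mean [ 0.566 -0.892]
comp px [425. 171.] n 227 rect 572 -415 88 34 axis deg 90.9 zmax 0.031 mean [ 0.572 -0.412]
comp px [527. 194.] n 494 rect 501 -680 33 127 axis deg 174.2 zmax 0.034 mean [ 0.503 -0.678]
comp px [449. 188.] n 233 rect 521 -475 81 32 axis deg 78.0 zmax 0.03 mean [ 0.523 -0.474]
comp px [337. 215.] n 98 rect 455 -182 107 29 axis deg 3.8 zmax 0.04 mean [ 0.459 -0.175]
comp px [322. 218.] n 99 rect 451 -138 108 21 axis deg 5.8 zmax 0.046 mean [ 0.452 -0.135]
comp px [417. 235.] n 70 rect 404 -382 21 65 axis deg 165.4 zmax 0.087 mean [ 0.402 -0.383]
comp px [520. 234.] n 264 rect 398 -659 63 33 axis deg 63.0 zmax 0.022 mean [ 0.399 -0.656]
comp px [477. 238.] n 138 rect 391 -545 22 52 axis deg 145.2 zmax 0.018 mean [ 0.391 -0.544]
comp px [581. 236.] n 60 rect 390 -814 71 6 axis deg 76.1 zmax 0.023 mean [ 0.39  -0.813]
comp px [214. 268.] n 133 rect 330 155 47 31 axis deg 27.0 zmax 0.069 mean [0.326 0.152]
bowl 498.7030944824219 -53.44844055175781 158.7034454345703 0.10561028868587494
[ 0.45948874 -0.03434682 -0.20249038]
y 61 [ 0.4827 -0.1533  0.053 ] [ 0.4834 -0.1528  0.054 ]
g 67 [ 0.4493 -0.1565  0.053 ] [ 0.4499 -0.1571  0.0546]
w 70 [ 0.4285 -0.1531  0.053 ] [ 0.419  -0.1564  0.054 ]
mat ((403.5874328613281, -350.7179870605469), 60.507869720458984) 577
jugtop ((403.97430419921875, -351.277587890625), (142.48574829101562, 57.879268646240234), 82.03997039794922) 0.08661622184306793
handle [ 0.41124861 -0.29189116  0.063093  ] 56 [ 0.40579634 -0.30777387  0.00167141] [ 0.41659262 -0.27637971  0.07998384]
bowlcut ((440.6831970214844, -62.978763580322266), 136.19557189941406)
base ((441.70928955078125, -65.15251159667969), (165.97103881835938, 261.1498718261719), 4.685945987701416)
```

Run:
```python
from h import *
c=cam('top'); W=world(c)
cv2.imwrite('pics/topr.png',cv2.resize(c['image'][100:320,420:640,::-1],None,fx=2.5,fy=2.5))
for u in (370,385,400): 
    print(u,[(v,W[v,u].round(3).tolist()) for v in range(90,150,8)])
# toolbox extents
m=(W[...,0]>.5)&(W[...,0]<.8)&(W[...,2]>.12)&(W[...,2]<.3); m[:,:200]=0; m[:,360:]=0
p=W[m]; print(np.nanmin(p,0),np.nanmax(p,0), np.nanpercentile(p,2,axis=0))
print('bowl ctr',ray(c,160+261/2.3,110+262/2.3,.105))
# rim outline: points at rim height
hsv=cv2.cvtColor(c['image'],cv2.COLOR_RGB2HSV)
o=((hsv[...,0]<16)&(hsv[...,1]>120)).astype(np.uint8); o[:,:225]=0;o[:,352:]=0;o[:180]=0;o[268:]=0
o=cv2.morphologyEx(o,cv2.MORPH_OPEN,np.ones((5,5)))
n,l,s,ce=cv2.connectedComponentsWithStats(o); i=1+np.argmax(s[1:,4]); v,u=np.nonzero(l==i)
Q=np.array([ray(c,a,b,.105)[:2] for a,b in zip(u,v)]); print('bowl',cv2.minEnclosingCircle((Q*1000).astype(np.float32)),len(u))
```

```text
370 [(90, [0.75, -0.262, 0.16]), (98, [0.745, -0.265, 0.112]), (106, [0.74, -0.268, 0.058]), (114, [0.729, -0.27, 0.023]), (122, [0.712, -0.27, 0.002]), (130, [0.689, -0.27, 0.003]), (138, [0.667, -0.269, 0.004]), (146, [0.646, -0.269, 0.001])]
385 [(90, [0.75, -0.298, 0.157]), (98, [0.744, -0.302, 0.112]), (106, [0.739, -0.307, 0.061]), (114, [0.729, -0.31, 0.016]), (122, [0.71, -0.311, 0.004]), (130, [0.689, -0.311, 0.002]), (138, [0.667, -0.31, -0.002]), (146, [0.645, -0.31, -0.0])]
400 [(90, [0.75, -0.334, 0.156]), (98, [0.744, -0.339, 0.111]), (106, [0.737, -0.345, 0.062]), (114, [0.729, -0.351, 0.013]), (122, [0.709, -0.352, 0.004]), (130, [0.688, -0.352, -0.0]), (138, [0.665, -0.351, 0.003]), (146, [0.644, -0.35, 0.001])]
[ 0.54969045 -0.23683359  0.12006556] [0.79935153 0.15292733 0.29988892] [ 0.55573071 -0.22163086  0.13338805]
bowl ctr [ 0.43654464 -0.01851416  0.105     ]
bowl ((437.524658203125, -17.137704849243164), 92.00624084472656) 2038
```

View pics/topr.png

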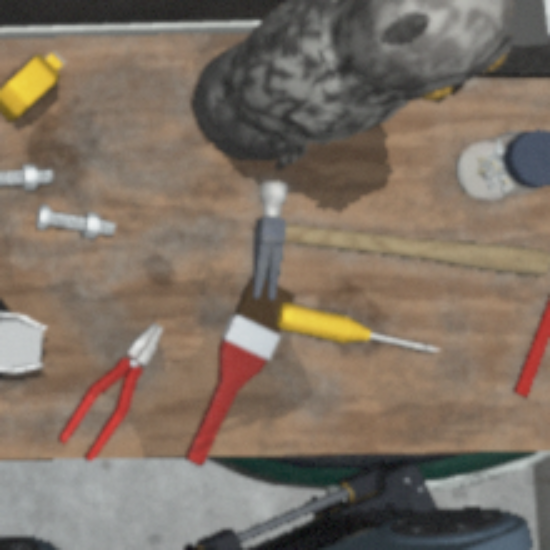

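The right half shows only the hammer, brush, pliers and owl, with no more bolts. Next I'll write a small row planner and move above the jug.

```bash
cat > p.py <<'E'
from h import *
def T(yaw,lean=0):  # tool x yaw deg, then turn about tool y
    return R.from_euler('z',yaw,degrees=True)*R.from_euler('x',180,degrees=True)*R.from_euler('y',lean,degrees=True)
def cur():
    o=robot.get_obs(); return np.array(o['position']),R.from_quat(o['tool_rot'])
def rows(poses,g,start=None,mm=40,deg=10,pt=0.0):
    """poses: list of (point, Rot) for the point pt ahead of the TCP; prints rows"""
    p,r=start or cur(); out=[]
    for P,Q in poses:
        P=np.array(P,float); p0=p+r.apply([0,0,pt]); r0=r; rv=(r0.inv()*Q).as_rotvec(degrees=True)
        n=max(1,int(np.ceil(max(np.linalg.norm(P-p0)*1000/mm,np.linalg.norm(rv)/deg))))
        for k in range(1,n+1):
            r2=r0*R.from_rotvec(rv*k/n,degrees=True); p2=p0+(P-p0)*k/n-r2.apply([0,0,pt])
            d=np.round(r.inv().apply(p2-p)*1000,1); w=np.round((r.inv()*r2).as_rotvec(degrees=True),1)
            p=p+r.apply(d/1000); r=r*R.from_rotvec(w,degrees=True)
            out.append(' '.join('%g'%x for x in [*(d+0.),*(w+0.),g]))
        out.append('|')
    print('; '.join(out).replace('; |;',' |\n'))
    return p,r
def st():
    o=robot.get_obs(); e=R.from_quat(o['tool_rot']).as_matrix()
    print('t',o['time'],'q',np.degrees(o['q']).round(1),'p',o['position'].round(4),'x',e[:,0].round(3),'z',e[:,2].round(3),'F',o['ft_force'].round(1),'w',round(o['grip_width'],4),round(o['grip_force'],1))
E
python3 -c "
from p import *
rows([((.40,-.33,.29),T(82))],1,mm=50)"
```

```text
35.5 -24.3 0.3 0 0 -8.6 1; 38.8 -18.7 0.3 0 0 -8.6 1; 41.1 -12.7 0.4 0 0 -8.6 1; 42.5 -6.4 0.3 0 0 -8.6 1; 43.1 0.1 0.3 0 0 -8.6 1; 42.5 6.4 0.3 0 0 -8.6 1; 41.1 12.8 0.4 0 0 -8.6 1; |
```

Request:
{"api": "send_rows", "payload": {
  "deltas": "35.5 -24.3 0.3 0 0 -8.6 1; 38.8 -18.7 0.3 0 0 -8.6 1; 41.1 -12.7 0.4 0 0 -8.6 1; 42.5 -6.4 0.3 0 0 -8.6 1; 43.1 0.1 0.3 0 0 -8.6 1; 42.5 6.4 0.3 0 0 -8.6 1; 41.1 12.8 0.4 0 0 -8.6 1; 0 0 0 0 0 0 1"
}}

```text
time: 2.05
position: [0.401, -0.3274, 0.29]
tool_rot: [0.753, 0.658, 0.0, -0.0]
ft_force: [0.3, -0.8, -0.1]
grip_width: 0.0871
grip_force: 0.0
```

Run:
```python
from p import *
st()
c=cam('wrist','w1.png'); W=world(c); print(-c['t']@c['Rm'])
z=W[...,2]
# cover/rim plane of jug
m=(z>.074)&(z<.092); p=W[m]; p=p[(abs(p[:,0]-.40)<.1)&(abs(p[:,1]+.35)<.13)]
print('top',cv2.minAreaRect((p[:,:2]*1000).astype(np.float32)),len(p),p.mean(0))
m=(z>.02)&(z<.092);p=W[m]; p=p[(abs(p[:,0]-.40)<.1)&(abs(p[:,1]+.35)<.13)]
print('all',cv2.minAreaRect((p[:,:2]*1000).astype(np.float32)),len(p))
hsv=cv2.cvtColor(c['image'],cv2.COLOR_RGB2HSV)
m=(cv2.inRange(hsv,(105,120,60),(130,255,255))>0)&(z>.04)&(z<.08);p=W[m]; p=p[(abs(p[:,0]-.40)<.1)&(p[:,1]<-.25)]
print('handle',p.mean(0),p.min(0),p.max(0))
for t in range(-250,-430,-20):
    q=W[(abs(W[...,1]-t/1000)<.004)&(z>.07)&(z<.095)&(abs(W[...,0]-.4)<.1)]
    if len(q): print(t,q[:,0].min().round(4),q[:,0].max().round(4),np.median(q[:,2]).round(3))
```

```text
t 2.05 q [-51.6  22.2  97.5   0.   60.4 -43.9] p [ 0.401  -0.3274  0.29  ] x [0.135 0.991 0.001] z [-0.     0.001 -1.   ] F [ 0.3 -0.8 -0.1] w 0.0871 0.0
[ 0.41126499 -0.25398215  0.38211792]
top ((403.93896484375, -350.99169921875), (126.60771179199219, 58.0312614440918), 82.03992462158203) 3685 [ 0.40459727 -0.34572047  0.08484243]
all ((395.7236633300781, -323.3297119140625), (86.011474609375, 187.80747985839844), 10.242066383361816) 5553
handle [ 0.41169313 -0.29321272  0.07041929] [ 0.40581567 -0.31024886  0.04583518] [ 0.41724113 -0.27728162  0.07505856]
-290 0.4079 0.4165 0.073
-310 0.3804 0.4256 0.084
-330 0.3772 0.4363 0.086
-350 0.3752 0.4329 0.086
-370 0.3718 0.4308 0.086
-390 0.3687 0.4278 0.082
-410 0.3735 0.4235 0.074
```

View pics/w1.png

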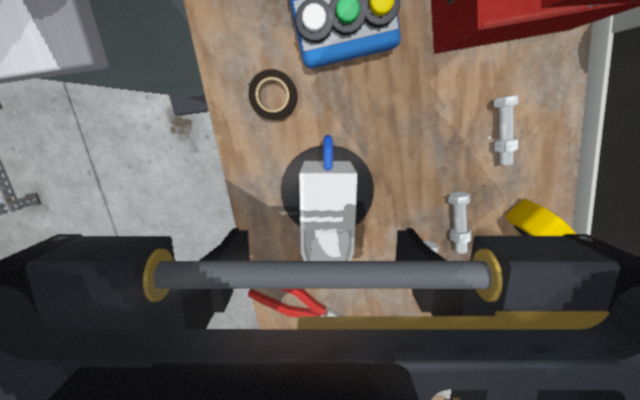

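The wrist view shows the jug at (328,210), with its blue handle toward the bowl at (328,152), and the keys at the top. I'll grasp with a 35° lean toward the handle.

```bash
python3 -c "
from p import *
Q=T(82,-35); g=np.array([.4044,-.3466,.063]); z=Q.apply([0,0,1]); print(z)
s=rows([(g-.09*z,Q),(g,Q)],1,mm=35,deg=9,pt=.051)"
```

```text
[-0.07982641 -0.56799443 -0.81915204]
16.5 1.6 26.2 0 -8.7 0 1; 20.2 1.6 24.6 0 -8.8 0.1 1; 23.8 1.5 22.4 0 -8.7 0 1; 26.9 1.6 19.7 0 -8.8 0 1 |
 0 0 30 0 0 0 1; 0 0 30 0 0 0 1; 0 -0.1 30 0 0 0 1; |
```

Request:
{"api": "send_rows", "payload": {
  "deltas": "16.5 1.6 26.2 0 -8.7 0 1; 20.2 1.6 24.6 0 -8.8 0.1 1; 23.8 1.5 22.4 0 -8.7 0 1; 26.9 1.6 19.7 0 -8.8 0 1; 0 0 0 0 0 0 1"
}}

```text
time: 2.72
position: [0.4077, -0.2791, 0.1973]
tool_rot: [0.734, 0.632, -0.198, 0.153]
ft_force: [0.3, 0.3, 0.8]
grip_width: 0.087
grip_force: 0.0
```

Request:
{"api": "send_rows", "payload": {
  "deltas": "0 0 20 0 0 0 1; 0 0 20 0 0 0 1; 0 0 20 0 0 0 1; 0 0 20 0 0 0 1; 0 0 10 0 0 0 1; 0 0 0 0 0 0 1"
}}

```text
time: 3.48
position: [0.3997, -0.3242, 0.1204]
tool_rot: [0.735, 0.63, -0.197, 0.155]
ft_force: [0.2, -0.4, 0.4]
grip_width: 0.0868
grip_force: 0.0
```

Run:
```python
from p import *
st(); p,r=cur(); print(p+r.apply([0,0,.051]))
cam('wrist','w2.png')
```

```text
t 3.475 q [-40.2  39.8 112.3 -64.8  28.   27.1] p [ 0.3997 -0.3242  0.1204] x [ 0.129  0.864 -0.486] z [-0.094 -0.477 -0.874] F [ 0.2 -0.4  0.4] w 0.0868 0.0
[ 0.39488616 -0.34849089  0.07582838]
```

View pics/w2.png

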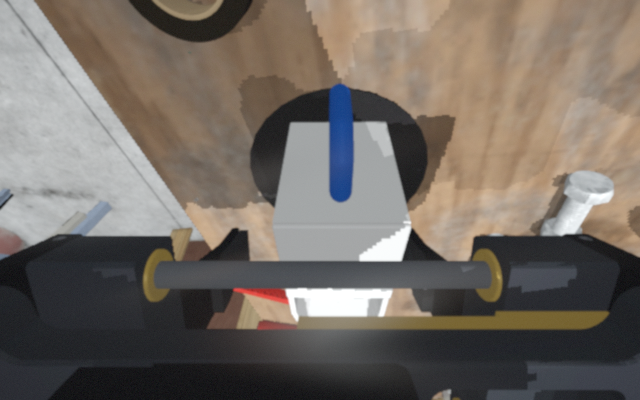

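The lean saturated near a wrist singularity, with joint 4 close to its limit. I'll fit a kinematic model so I can plan feasible leans.

```bash
cat > k.py <<'E'
from p import *
from scipy.optimize import least_squares
S=[([-1.369,.527,1.433,0,1.181,-.178],[.2323,-.5802,.2923],[.98193,.18925,0,0]),
 (list(np.radians([-51.6,22.2,97.5,0,60.4,-43.9])),[.401,-.3274,.29],[.753,.658,0,0]),
 (list(np.radians([-40.2,39.8,112.3,-64.8,28,27.1])),[.3997,-.3242,.1204],[.735,.63,-.197,.155])]
E_=R.from_euler
def rot(q): return E_('z',q[0])*E_('y',q[1]+q[2])*E_('z',q[3])*E_('y',q[4])*E_('z',q[5])*R.from_euler('z',OFF)
OFF=0.
def fk(q,P):
    a1,h,d,L2,a3,L3,L6=P; z=E_('z',q[0]); r=rot(q)
    return z.apply([a1,d,h])+(z*E_('y',q[1])).apply([0,0,L2])+(z*E_('y',q[1]+q[2])).apply([a3,0,L3])+r.apply([0,0,L6]),r
E
python3 - <<'E'
import k; from k import *
for q,p,t in S:
    print((rot(q).inv()*R.from_quat(t)).as_rotvec(degrees=True).round(1))
E
```

```text
[ 0.   0.  89.9]
[-0.  -0.1 90. ]
[-0.   0.1 90. ]
```

```bash
sed -i 's/^OFF=0./OFF=np.pi\/2/' k.py
cat >> k.py <<'E'
P0=[0,.35,.11,.4,0,.4,.15]
def fit(): return least_squares(lambda P: np.r_[np.concatenate([fk(q,P)[0]-p for q,p,_ in S]),1e-3*(np.array(P)-P0)],P0).x
E
python3 - <<'E'
from k import *
P=fit(); print(P.round(4)); print([ (fk(q,P)[0]-p).round(4) for q,p,_ in S])
E
```

```text
[-3.000e-04  2.761e-01  1.111e-01  5.879e-01  1.143e-01  3.923e-01
  2.370e-01]
[array([-0.0002, -0.0001,  0.0003]), array([ 0.0001,  0.0002, -0.0003]), array([0.0001, 0.    , 0.    ])]
```

```bash
cat >> k.py <<'E'
P=fit(); LO=np.array([-3.08,-.75,.22,-1.43,0.,-2.85]); HI=np.array([3.08,2.2,2.44,4.57,2.65,2.85])
def ik(p,r,n=12,seed=0,q0=None):
    rng=np.random.default_rng(seed); best=(9,None)
    az=np.arctan2(p[1],p[0])-.2
    for i in range(n):
        x=q0 if (i==0 and q0 is not None) else np.clip([az,.6,1.6,rng.uniform(-1.4,4.5),rng.uniform(.1,1.8),rng.uniform(-2.8,2.8)],LO+.01,HI-.01)
        s=least_squares(lambda q:np.r_[fk(q,P)[0]-p,.3*(rot(q).inv()*r).as_rotvec()],x,bounds=(LO,HI),max_nfev=60)
        if s.cost<best[0]: best=(s.cost,s.x)
        if best[0]<1e-8: break
    return best
def jugR(yaw,pitch): return R.from_euler('z',yaw,degrees=True)*R.from_euler('y',pitch,degrees=True)
def toolR(J,L,flip): # lean to handle by L deg; flip: tool x toward spout(0) / handle(1)
    return J*R.from_euler('z',180*flip,degrees=True)*R.from_euler('x',180,degrees=True)*R.from_euler('y',-L if flip else L,degrees=True)
def tcp(J,o,g,L,flip): # o world pos of jug point 'ref', g grasp in jug rel to ref
    r=toolR(J,L,flip); return o+J.apply(g)-r.apply([0,0,.051]),r
E
cat > t.py <<'E'
from k import *
import sys
gp=np.array([-.010,0,.060]); sp=np.array([.066,0,.082])
mat=np.array([.4035,-.3565,.003])
bowl=np.array([.437,-.018,.125])
for L in (-20,0,15,30,40):
  for fl in (0,1):
    out=[]
    for name,J,ref,o in [('g0',jugR(-98,0),0*sp,mat),('g1',jugR(83,0),0*sp,mat),
        *[('p%d'%y,jugR(y,78),sp,bowl-.03*np.array([np.cos(np.radians(y)),np.sin(np.radians(y)),0])) for y in (60,83,110,140)]]:
      p,r=tcp(J,o,gp-ref,L,fl); c,q=ik(p,r)
      out.append('%s:%s'%(name,'--' if c>1e-6 else np.degrees(q).astype(int)[3:].tolist()))
    print(L,fl,*out)
E
time python3 t.py
```

```text
-20 0 g0:[14, 58, 119] g1:[-41, 23, -2] p60:[-58, 110, 70] p83:[-74, 101, 77] p110:[261, 98, 92] p140:[229, 118, 111]
-20 1 g0:[14, 58, -60] g1:-- p60:[-58, 110, -109] p83:[-74, 101, -102] p110:[261, 98, -87] p140:[229, 118, -68]
0 0 g0:[0, 37, 135] g1:[0, 38, -47] p60:[-52, 96, 65] p83:[-69, 85, 68] p110:-- p140:[220, 89, 99]
0 1 g0:[0, 37, -44] g1:[0, 38, 132] p60:[-52, 96, -114] p83:[-69, 85, -111] p110:-- p140:[220, 89, -80]
15 0 g0:-- g1:[11, 54, -59] p60:[-47, 86, 60] p83:[-64, 73, 59] p110:-- p140:[219, 60, 87]
15 1 g0:[-27, 25, -13] g1:[11, 54, 120] p60:[-47, 86, -119] p83:[-64, 73, -120] p110:-- p140:[219, 60, -92]
30 0 g0:[-71, 26, -145] g1:[17, 71, -65] p60:[-41, 74, 53] p83:[-56, 62, 48] p110:[-79, 45, 48] p140:[231, 31, 67]
30 1 g0:[-71, 26, 34] g1:[17, 71, 114] p60:[-41, 74, -126] p83:[-56, 62, -131] p110:[-79, 45, -131] p140:[231, 31, -112]
40 0 g0:-- g1:[20, 81, -67] p60:[-36, 67, 47] p83:[-48, 55, 38] p110:[-64, 38, 29] p140:[261, 18, 33]
40 1 g0:-- g1:[20, 81, 112] p60:[-36, 67, -132] p83:[-48, 55, -141] p110:[-64, 38, -150] p140:[261, 18, -146]
real	0m4.863s
user	0m5.286s
sys	0m0.060s
```

```bash
python3 -c "
from p import *
p,r=cur(); g=p+r.apply([0,0,.051]); b=g-.09*r.apply([0,0,1]); G=np.array([.4044,-.3466,.055]); U=G+[0,0,.1]
rows([(b,r),(U,T(82)),(U,T(-8)),(U,T(-98)),(G,T(-98))],1,mm=30,deg=10,pt=.051)"
```

```text
0 0 -30 0 0 0 1; 0 0 -30 0 0 0 1; 0 0 -30 0 0 0 1 |
 -20.6 2.1 7.2 -0.5 9.7 -0.3 1; -21.5 2 5.2 -0.4 9.7 -0.2 1; -22 1.9 2.9 -0.5 9.7 -0.3 1 |
 0 0 0 0 0 9 1; 0 0 0 0 0 9 1; 0 0 0 0 0 9 1; 0 0 0 0 0 9 1; 0 0 0 0 0 9 1; 0 0 0 0 0 9 1; 0 0 0 0 0 9 1; 0 0 0 0 0 9 1; 0 0 0 0 0 9 1; 0 0 0 0 0 9 1 |
 0 0 0 0 0 9 1; 0 0 0 0 0 9 1; 0 0 0 0 0 9 1; 0 0 0 0 0 9 1; 0 0 0 0 0 9 1; 0 0 0 0 0 9 1; 0 0 0 0 0 9 1; 0 0 0 0 0 9 1; 0 0 0 0 0 9 1; 0 0 0 0 0 9 1 |
 0 0 25 0 0 0 1; 0 0 25 0 0 0 1; 0.1 0 25 0 0 0 1; 0 0.1 25 0 0 0 1; |
```

Request:
{"api": "send_rows", "payload": {
  "deltas": "0 0 -30 0 0 0 1; 0 0 -30 0 0 0 1; 0 0 -30 0 0 0 1; -20.6 2.1 7.2 -0.5 9.7 -0.3 1; -21.5 2 5.2 -0.4 9.7 -0.2 1; -22 1.9 2.9 -0.5 9.7 -0.3 1; 0 0 0 0 0 9 1; 0 0 0 0 0 9 1; 0 0 0 0 0 9 1; 0 0 0 0 0 9 1"
}}

```text
time: 4.78
position: [0.4016, -0.3293, 0.2056]
tool_rot: [0.922, 0.383, -0.043, 0.045]
ft_force: [-0.2, -0.3, -0.1]
grip_width: 0.0871
grip_force: 0.0
```

Request:
{"api": "send_rows", "payload": {
  "deltas": "0 0 0 0 0 9 1; 0 0 0 0 0 9 1; 0 0 0 0 0 9 1; 0 0 0 0 0 9 1; 0 0 0 0 0 9 1; 0 0 0 0 0 9 1; 0 0 0 0 0 9 1; 0 0 0 0 0 9 1"
}}

```text
time: 5.78
position: [0.4017, -0.3292, 0.2056]
tool_rot: [0.971, -0.232, -0.008, 0.062]
ft_force: [0.5, 0.4, -0.2]
grip_width: 0.0872
grip_force: 0.0
```

Request:
{"api": "send_rows", "payload": {
  "deltas": "0 0 0 0 0 9 1; 0 0 0 0 0 9 1; 0 0 0 0 0 9 1; 0 0 0 0 0 9 1; 0 0 0 0 0 9 1; 0 0 0 0 0 9 1; 0 0 0 0 0 9 1; 0 0 0 0 0 9 1; 0 0 0 0 0 0 1; 0 0 0 0 0 0 1"
}}

```text
time: 7.02
position: [0.4015, -0.3295, 0.2052]
tool_rot: [-0.651, 0.756, -0.029, -0.055]
ft_force: [0.0, -0.5, -0.0]
grip_width: 0.0871
grip_force: 0.0
```

```bash
python3 -c "
from p import *
st(); G=np.array([.4044,-.3466,.055])
rows([(G+[0,0,.045],T(-98)),(G,T(-98))],1,mm=25,deg=10,pt=.051)"
```

```text
t 7.025 q [-48.8  29.2 103.2  -9.1  44.7 146. ] p [ 0.4015 -0.3295  0.2052] x [-0.145 -0.982  0.121] z [-0.046 -0.116 -0.992] F [ 0.  -0.5 -0. ] w 0.0871 0.0
3.3 -2.3 18.4 0.6 -2.3 -0.2 1; 4 -2.1 18.5 0.5 -2.3 -0.1 1; 4.8 -2 18.3 0.6 -2.4 -0.2 1 |
 0 0 22.5 0 0 0 1; 0 0.1 22.5 0 0 0 1; |
```

Request:
{"api": "send_rows", "payload": {
  "deltas": "3.3 -2.3 18.4 0.6 -2.3 -0.2 1; 4 -2.1 18.5 0.5 -2.3 -0.1 1; 4.8 -2 18.3 0.6 -2.4 -0.2 1; 0 0 22.5 0 0 0 1; 0 0 22.5 0 0 0 1; 0 0 0 0 0 0 1"
}}

```text
time: 7.78
position: [0.4036, -0.346, 0.1042]
tool_rot: [-0.655, 0.755, 0.002, 0.001]
ft_force: [-0.3, 0.7, 0.5]
grip_width: 0.0872
grip_force: 0.0
```

Request:
{"api": "send_rows", "payload": {
  "deltas": "0 0 0 0 0 0 0; 0 0 0 0 0 0 0; 0 0 0 0 0 0 0; 0 0 0 0 0 0 0; 0 0 0 0 0 0 0; 0 0 0 0 0 0 0",
  "newtons": 30
}}

```text
time: 8.52
position: [0.4043, -0.3469, 0.106]
tool_rot: [-0.655, 0.756, -0.0, 0.0]
ft_force: [-0.8, 0.1, 5.0]
grip_width: 0.0581
grip_force: 30.0
```

```bash
python3 -c "
from p import *
st(); p,r=cur(); g=p+r.apply([0,0,.051]); print(g)
o=np.array([.4043,-.345]); d=np.array([np.cos(np.radians(83)),np.sin(np.radians(83))])
j0=np.array([.4033,-.3565]); d0=np.array([-.139,-.99]); gx=(g[:2]-j0)@d0; print('gx',gx)
t=o+gx*d
U=g+[0,0,.025]; V=np.r_[t,g[2]+.025]
yaw=lambda a:T(a)
rows([(U,r),((U+V)/2,T(-8)),(V,T(83)),(V-[0,0,.024],T(83))],0,mm=25,deg=10,pt=.051)"
```

```text
t 8.525 q [-5.270e+01  4.010e+01  1.033e+02  1.000e-01  3.670e+01  1.354e+02] p [ 0.4043 -0.3469  0.106 ] x [-0.142 -0.99  -0.   ] z [ 0.001  0.    -1.   ] F [-0.8  0.1  5. ] w 0.0581 30.0
[ 0.40434157 -0.34685751  0.05499501]
gx -0.009690839075071882
0 0 -25 0 0 0 0 |
 0.4 0 0 0 0 -9 0; 0.4 0.1 0 0 0 -9 0; 0.4 0.1 0 0 0 -9 0; 0.3 0.1 0 0 0 -9.1 0; 0.3 0.3 0 0 0 -9 0; 0.3 0.3 0 0 0 -9 0; 0.2 0.3 0 0 0 -9 0; 0.2 0.3 0 0 0 -9 0; 0.1 0.4 0 0 0 -9 0; 0.1 0.4 0 0 0 -9.1 0 |
 0 0.4 0 0 0 -9.1 0; -0.1 0.4 0 0 0 -9.1 0; -0.1 0.4 0 0 0 -9.1 0; -0.2 0.3 0 0 0 -9.1 0; -0.2 0.3 0 0 0 -9.1 0; -0.3 0.3 0 0 0 -9.1 0; -0.3 0.2 0 0 0 -9.1 0; -0.4 0.1 0 0 0 -9.1 0; -0.4 0.2 0 0 0 -9.1 0; -0.3 0 0 0 0 -9.1 0 |
 0 0 24 0 0 0 0; |
```

Request:
{"api": "send_rows", "payload": {
  "deltas": "0 0 -25 0 0 0 0; 0 0 0 0 0 -9 0; 0 0 0 0 0 -9 0; 0 0 0 0 0 -9 0; 0 0 0 0 0 -9 0; 0 0 0 0 0 -9 0; 0 0 0 0 0 -9 0; 0 0 0 0 0 -9 0"
}}

```text
time: 9.52
position: [0.4039, -0.3463, 0.1297]
tool_rot: [0.954, -0.3, -0.001, -0.001]
ft_force: [-0.1, -0.6, -2.9]
grip_width: 0.0576
grip_force: 30.0
```

Request:
{"api": "send_rows", "payload": {
  "deltas": "0 0 0 0 0 -9 0; 0 0 0 0 0 -9 0; 0 0 0 0 0 -9 0; 0 0 0 0 0 -9 0; 0 0 0 0 0 -9 0; 0 0 0 0 0 -9 0; 0 0 0 0 0 -9 0; 0 0 0 0 0 0 0"
}}

```text
time: 10.52
position: [0.404, -0.3464, 0.1298]
tool_rot: [0.971, 0.24, 0.0, -0.001]
ft_force: [-0.9, -0.3, -2.9]
grip_width: 0.0578
grip_force: 30.0
```

```bash
python3 -c "
from p import *
st(); V=np.array([.4031,-.3547,.078])
rows([(V,T(83)),(V-[0,0,.022],T(83))],0,mm=12,deg=10,pt=.051)"
```

```text
t 10.525 q [-5.270e+01  3.760e+01  1.028e+02  1.000e-01  3.970e+01  9.500e+00] p [ 0.404  -0.3464  0.1298] x [0.885 0.465 0.001] z [-0.     0.002 -1.   ] F [-0.9 -0.3 -2.9] w 0.0578 30.0
-0.8 1.2 0.1 0 0 -9.2 0; -0.9 1 0.2 0 0 -9.2 0; -1.1 0.9 0.1 0 0 -9.2 0; -1.2 0.6 0.1 0 -0.1 -9.3 0; -1.3 0.5 0.2 -0.1 0 -9.2 0; -1.4 0.2 0.1 0 0 -9.2 0 |
 0 0 11 0 0 0 0; 0 0 11 0 0 0 0; |
```

Request:
{"api": "send_rows", "payload": {
  "deltas": "-0.8 1.2 0.1 0 0 -9.2 0; -0.9 1 0.2 0 0 -9.2 0; -1.1 0.9 0.1 0 0 -9.2 0; -1.2 0.6 0.1 0 0 -9.3 0; -1.3 0.5 0.2 0 0 -9.2 0; -1.4 0.2 0.1 0 0 -9.2 0; 0 0 0 0 0 0 0; 0 0 11 0 0 0 0; 0 0 10 0 0 0 0; 0 0 2.5 0 0 0 0"
}}

```text
time: 11.78
position: [0.403, -0.3544, 0.106]
tool_rot: [0.749, 0.663, 0.001, -0.001]
ft_force: [-3.9, 4.1, 19.8]
grip_width: 0.0578
grip_force: 30.0
```

Request:
{"api": "send_rows", "payload": {
  "deltas": "0 0 0 0 0 0 0; 0 0 0 0 0 0 0.5; 0 0 0 0 0 0 1; 0 0 0 0 0 0 1; 0 0 0 0 0 0 1"
}}

```text
time: 12.4
position: [0.4036, -0.3553, 0.1061]
tool_rot: [0.748, 0.663, 0.0, 0.0]
ft_force: [-0.3, 0.9, 0.0]
grip_width: 0.0799
grip_force: 0.0
```

Run:
```python
from p import *
st(); p,r=cur(); cam('side','s2.png'); im=cv2.imread('pics/s2.png')[130:350,200:440]; cv2.imwrite('pics/s2c.png',cv2.resize(im,None,fx=2.5,fy=2.5))
c=cam('top'); W=world(c); z=W[...,2]
m=(z>.04)&(z<.08)&(W[...,1]<-.4)&(W[...,1]>-.5)&(abs(W[...,0]-.4)<.05); print('handle', np.nanmean(W[m],0), np.nanmin(W[m],0), m.sum())
```

```text
t 12.4 q [-5.330e+01  4.030e+01  1.025e+02  1.000e-01  3.720e+01 -4.650e+01] p [ 0.4036 -0.3553  0.1061] x [0.12  0.993 0.001] z [ 0.001  0.    -1.   ] F [-0.3  0.9  0. ] w 0.0799 0.0<stdin>:4: RuntimeWarning: Mean of empty slice
Traceback (most recent call last):
ValueError: zero-size array to reduction operation fmin which has no identity
```

View pics/s2c.png

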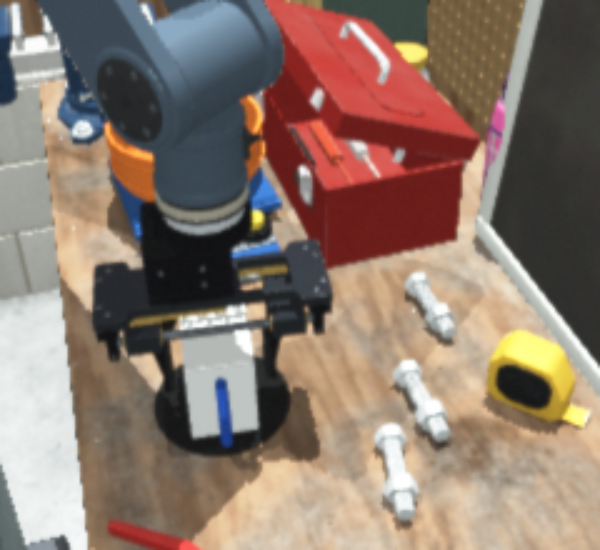

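```bash
python3 -c "
from p import *
p,r=cur(); Q=T(83,30); z=Q.apply([0,0,1]); G=np.array([.4036,-.3553,.063]); print(z)
rows([(G+[0,0,.055],T(83)),(G-.075*z,Q),(G,Q)],1,mm=30,deg=8,pt=.051)"
```

```text
[ 0.06093467  0.49627308 -0.8660254 ]
0 0 -21 0 0 0 1; 0 0.1 -21 0 0 0.1 1; 0 0 -20.9 0 0 0 1 |
 -16 0 -2.1 0 7.5 0 1; -15.7 0 -3.3 0 7.5 0 1; -15.1 0 -4.4 0 7.5 0 1; -14.3 0 -5.4 0 7.5 0 1 |
 0 0 25 0 0 0 1; -0.1 0 25 0 0 0 1; 0 0 25 0 0 0 1; |
```

Request:
{"api": "send_rows", "payload": {
  "deltas": "0 0 -21 0 0 0 1; 0 0 -21 0 0 0 1; 0 0 -21 0 0 0 1; -16 0 -2.1 0 7.5 0 1; -15.7 0 -3.3 0 7.5 0 1; -15.1 0 -4.4 0 7.5 0 1; -14.3 0 -5.4 0 7.5 0 1; 0 0 0 0 0 0 1"
}}

```text
time: 13.5
position: [0.3952, -0.42, 0.1709]
tool_rot: [0.724, 0.64, 0.194, -0.171]
ft_force: [-0.7, 0.7, -0.1]
grip_width: 0.0868
grip_force: 0.0
```

Run:
```python
from p import *
st(); Q=T(83,30); G=np.array([.4036,-.3553,.063])
rows([(G,Q)],1,mm=20,deg=8,pt=.051)
c=cam('wrist'); W=world(c); z=W[...,2]
m=(z>.078)&(z<.095)&(abs(W[...,0]-.4)<.08)&(abs(W[...,1]+.34)<.12); print('jugtop',cv2.minAreaRect((W[m][:,:2]*1000).astype(np.float32)),m.sum())
```

```text
t 13.5 q [-64.4  43.4  83.5  15.9  79.4 -63.9] p [ 0.3952 -0.42    0.1709] x [0.106 0.86  0.499] z [ 0.061  0.496 -0.866] F [-0.7  0.7 -0.1] w 0.0868 0.0
0.7 0.1 18.8 0 0 0 1; 0.6 0.1 18.8 0 0 0 1; 0.7 0.1 18.7 0 0 0 1; 0.6 0.1 18.8 0 0 0 1; |
jugtop ((405.73974609375, -334.1025695800781), (115.29222106933594, 58.217002868652344), 83.16535186767578) 8892
```

Request:
{"api": "send_rows", "payload": {
  "deltas": "0.7 0 18.8 0 0 0 1; 0.6 0 18.8 0 0 0 1; 0.7 0 18.7 0 0 0 1; 0.6 0 18.8 0 0 0 1; 0 0 0 0 0 0 1"
}}

```text
time: 14.18
position: [0.4005, -0.3749, 0.1084]
tool_rot: [0.722, 0.641, 0.194, -0.174]
ft_force: [0.3, 0.6, 0.3]
grip_width: 0.0871
grip_force: 0.0
```

Request:
{"api": "send_rows", "payload": {
  "deltas": "0 0 0 0 0 0 0; 0 0 0 0 0 0 0; 0 0 0 0 0 0 0; 0 0 0 0 0 0 0; 0 0 0 0 0 0 0; 0 0 0 0 0 0 0",
  "newtons": 35
}}

```text
time: 14.92
position: [0.4005, -0.3784, 0.1088]
tool_rot: [0.723, 0.641, 0.194, -0.172]
ft_force: [-1.0, -1.1, 4.7]
grip_width: 0.0579
grip_force: 35.0
```

```bash
cat > pour.py <<'E'
from k import *
def jrows(segs,start,rel,g=0):
    """segs: list of (spout xyz, yaw, pitch, nrows). rel: (pos,rot) of tool in jug-spout frame"""
    p,r=cur(); s0=start; q=np.array(robot.get_obs()['q']); out=[]
    for s1 in segs:
        n=s1[3]
        for i in range(1,n+1):
            a=i/n; sp=np.array(s0[0])*(1-a)+np.array(s1[0])*a
            J=jugR(s0[1]*(1-a)+s1[1]*a,s0[2]*(1-a)+s1[2]*a)
            p2=sp+J.apply(rel[0]); r2=J*rel[1]
            d=np.round(r.inv().apply(p2-p)*1000,1); w=np.round((r.inv()*r2).as_rotvec(degrees=True),1)
            p=p+r.apply(d/1000); r=r*R.from_rotvec(w,degrees=True)
            c,q=ik(p,r,n=1,q0=np.clip(q,LO+1e-3,HI-1e-3)); 
            if c>1e-6: print('IK!',i,c)
            out.append(' '.join('%g'%x for x in [*(d+0.),*(w+0.),g]))
        out.append('|'); print('q',np.degrees(q).round(0),'tcp',p.round(3)); s0=s1
    print('; '.join(out).replace('; |;',' |\n'))
E
python3 - <<'E'
from pour import *
st(); p,r=cur()
S.append((robot.get_obs()['q'],p,None))
o=np.array([.4044,-.345,.003]); J=jugR(83,0); sp=o+J.apply([.066,0,.082]); print('spout',sp)
rel=(J.inv().apply(p-sp),J.inv()*r); np.save('rel.npy',np.r_[rel[0],rel[1].as_quat()])
print(rel[0],'gp in jug',J.inv().apply(p+r.apply([0,0,.051])-o))
jrows([(sp+[0,0,.14],83,0,5),((.428,-.05,.225),83,0,7),((.428,-.05,.15),83,45,6)],(sp,83,0),rel)
E
```

```text
t 14.925 q [-62.2  47.   89.3  17.6  70.  -65.3] p [ 0.4005 -0.3784  0.1088] x [0.103 0.86  0.501] z [ 0.06   0.497 -0.866] F [-1.  -1.1  4.7] w 0.0579 35.0
spout [ 0.41244338 -0.27949195  0.085     ]
[-0.09964219 -0.00018454  0.02384597] gp in jug [-0.00811609 -0.0001384   0.06169378]
q [-62.  36.  85.  17.  85. -61.] tcp [ 0.4   -0.378  0.249]
q [-47.  26. 107.  24.  69. -53.] tcp [ 0.416 -0.149  0.249]
q [-21.  22. 113. -21.  44.   1.] tcp [ 0.422 -0.103  0.237]
14 0 -24.2 0 0 0 0; 14 0 -24.3 0 0 0 0; 14 0 -24.2 0 0 0 0; 14.1 0 -24.3 0 0 0 0; 14 0 -24.2 0 0 0 0 |
 28.4 -1.7 16.4 0 0 0 0; 28.4 -1.7 16.4 0 0 0 0; 28.4 -1.7 16.5 0 0 0 0; 28.4 -1.7 16.4 0 0 0 0; 28.4 -1.7 16.4 0 0 0 0; 28.4 -1.7 16.4 0 0 0 0; 28.4 -1.8 16.5 0 0 0 0 |
 3.6 0 1.7 0 -7.5 0 0; 5.1 0.1 2.4 0 -7.5 0 0; 6.6 0 3 0 -7.5 0 0; 8.2 0 3.3 0.1 -7.5 0 0; 9.8 0 3.4 0 -7.5 0 0; 11.5 0.1 3.3 0 -7.5 0 0; |
```

Request:
{"api": "send_rows", "payload": {
  "deltas": "14 0 -24.2 0 0 0 0; 14 0 -24.2 0 0 0 0; 14 0 -24.2 0 0 0 0; 14 0 -24.2 0 0 0 0; 14 0 -24.2 0 0 0 0; 0 0 0 0 0 0 0"
}}

```text
time: 15.68
position: [0.4011, -0.3788, 0.2493]
tool_rot: [0.723, 0.641, 0.193, -0.17]
ft_force: [-0.3, -0.4, -3.6]
grip_width: 0.0577
grip_force: 35.0
```

Request:
{"api": "send_rows", "payload": {
  "deltas": "28.4 -1.7 16.4 0 0 0 0; 28.4 -1.7 16.4 0 0 0 0; 28.4 -1.7 16.4 0 0 0 0; 28.4 -1.7 16.4 0 0 0 0; 28.4 -1.7 16.4 0 0 0 0; 28.4 -1.7 16.4 0 0 0 0; 28.4 -1.7 16.4 0 0 0 0; 0 0 0 0 0 0 0"
}}

```text
time: 16.68
position: [0.4147, -0.1456, 0.2473]
tool_rot: [0.722, 0.641, 0.194, -0.175]
ft_force: [-0.4, 0.1, -2.9]
grip_width: 0.0578
grip_force: 35.0
```

Request:
{"api": "send_rows", "payload": {
  "deltas": "3.6 0 1.7 0 -7.5 0 0; 5.1 0 2.4 0 -7.5 0 0; 6.6 0 3 0 -7.5 0 0; 8.2 0 3.3 0 -7.5 0 0; 9.8 0 3.4 0 -7.5 0 0; 11.5 0 3.3 0 -7.5 0 0; 0 0 0 0 0 0 0"
}}

```text
time: 17.55
position: [0.4211, -0.1012, 0.2356]
tool_rot: [0.74, 0.66, -0.098, 0.084]
ft_force: [0.1, 1.1, -2.5]
grip_width: 0.0577
grip_force: 35.0
```

Run:
```python
from pour import *
st(); p,r=cur(); a=np.load('rel.npy'); rel=(a[:3],R.from_quat(a[3:]))
J=r*rel[1].inv(); sp=p-J.apply(rel[0]); x=J.apply([1,0,0]); yaw=np.degrees(np.arctan2(x[1],x[0])); pit=np.degrees(np.arcsin(-x[2])); print(sp,yaw,pit,J.apply([0,1,0]))
jrows([((.428,-.05,.13),83,80,10)],(sp,yaw,pit),rel)
im=cam('side','s3.png')['image'][100:330,200:440,::-1]; cv2.imwrite('pics/s3c.png',cv2.resize(im,None,fx=2.5,fy=2.5))
```

```text
t 17.55 q [-20.4  21.8 112.9 -21.1  43.9   1.3] p [ 0.4211 -0.1012  0.2356] x [ 0.111  0.96  -0.256] z [-0.033 -0.254 -0.967] F [ 0.1  1.1 -2.5] w 0.0577 35.0
[ 0.4269681  -0.04767979  0.14844566] 83.40861923186856 44.85493012309531 [-0.99308779  0.11734536  0.00258851]
q [  3.  33. 111. -57.  64.  50.] tcp [ 0.429 -0.044  0.232]
4.7 0 -2.6 -0.2 -3.5 -0.1 0; 4.9 0.1 -2.6 0.1 -3.5 0.1 0; 4.9 0.1 -2.6 0 -3.5 0 0; 5.1 0.1 -2.7 0 -3.6 0.1 0; 5.1 0.2 -2.7 0 -3.5 0 0; 5.3 0.1 -2.7 0.1 -3.5 0 0; 5.4 0.1 -2.8 0 -3.5 0.1 0; 5.4 0.1 -2.9 0 -3.5 0 0; 5.6 0.2 -2.9 0.1 -3.5 0 0; 5.6 0.1 -3 0 -3.5 0.1 0; |
```

View pics/s3c.png

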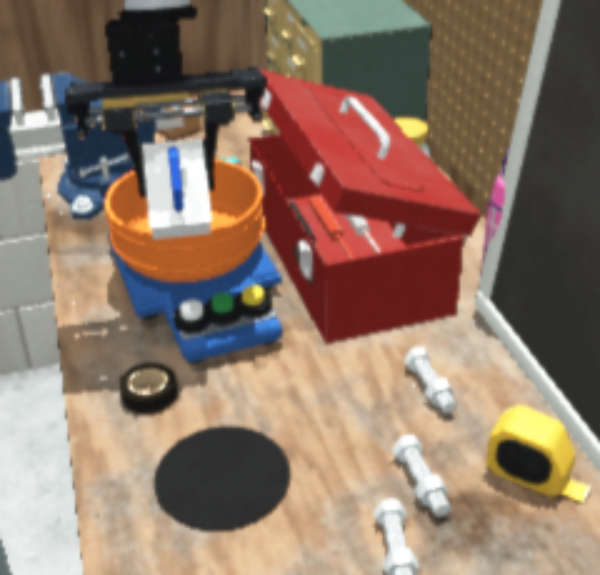

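The jug is over the bowl and tilted 45°, with the mat clear at crop (222,477). Now I'll pour.

Request:
{"api": "send_rows", "payload": {
  "deltas": "4.7 0 -2.6 0 -3.5 0 0; 4.9 0.1 -2.6 0 -3.5 0 0; 4.9 0.1 -2.6 0 -3.5 0 0; 5.1 0.1 -2.7 0 -3.6 0.1 0; 5.1 0.2 -2.7 0 -3.5 0 0; 5.3 0.1 -2.7 0 -3.5 0 0; 5.4 0.1 -2.8 0 -3.5 0.1 0; 5.4 0.1 -2.9 0 -3.5 0 0; 5.6 0.2 -2.9 0.1 -3.5 0 0; 5.6 0.1 -3 0 -3.5 0 0"
}}

```text
time: 18.85
position: [0.4304, -0.0468, 0.2331]
tool_rot: [0.68, 0.599, -0.317, 0.279]
ft_force: [1.1, 0.2, -2.9]
grip_width: 0.0577
grip_force: 35.0
```

Request:
{"api": "send_rows", "payload": {
  "deltas": "0 0 0 0 0 0 0; 0 0 0 0 0 0 0; 0 0 0 0 0 0 0; 0 0 0 0 0 0 0; 0 0 0 0 0 0 0; 0 0 0 0 0 0 0; 0 0 0 0 0 0 0; 0 0 0 0 0 0 0"
}}

```text
time: 19.85
position: [0.4298, -0.0457, 0.2336]
tool_rot: [0.679, 0.6, -0.317, 0.28]
ft_force: [0.4, -1.5, -1.9]
grip_width: 0.058
grip_force: 35.0
```

Run:
```python
from pour import *
st(); p,r=cur(); a=np.load('rel.npy'); rel=(a[:3],R.from_quat(a[3:]))
J=r*rel[1].inv(); sp=p-J.apply(rel[0]); x=J.apply([1,0,0]); yaw=np.degrees(np.arctan2(x[1],x[0])); pit=np.degrees(np.arcsin(-x[2])); print(sp,yaw,pit)
c=cam('side'); im=c['image'][150:230,225:325,::-1]; cv2.imwrite('pics/s4c.png',cv2.resize(im,None,fx=6,fy=6))
c=cam('top'); W=world(c); hsv=cv2.cvtColor(c['image'],cv2.COLOR_RGB2HSV)
m=(hsv[...,2]<60)&(W[...,0]>.3)&(abs(W[...,2])<.02)&(W[...,0]<.5); m[:,:370]=0; m[:,445:]=0; m[:205]=0; m[265:]=0
v,u=np.nonzero(cv2.morphologyEx(m.astype(np.uint8),cv2.MORPH_OPEN,np.ones((3,3)))); P2=np.array([ray(c,s,t,.003)[:2] for s,t in zip(u,v)]); print('mat',cv2.minEnclosingCircle((P2*1000).astype(np.float32)),P2.mean(0),len(P2))
```

```text
t 19.85 q [  2.9  32.8 111.  -57.2  63.9  49.6] p [ 0.4298 -0.0457  0.2336] x [ 0.08   0.637 -0.767] z [-0.094 -0.761 -0.642] F [ 0.4 -1.5 -1.9] w 0.058 35.0
[ 0.42916285 -0.05197957  0.13133736] 81.88402676467767 80.07591618713907
mat ((403.7200012207031, -349.76171875), 59.38553237915039) [ 0.40378986 -0.34958326] 1527
```

View pics/s4c.png

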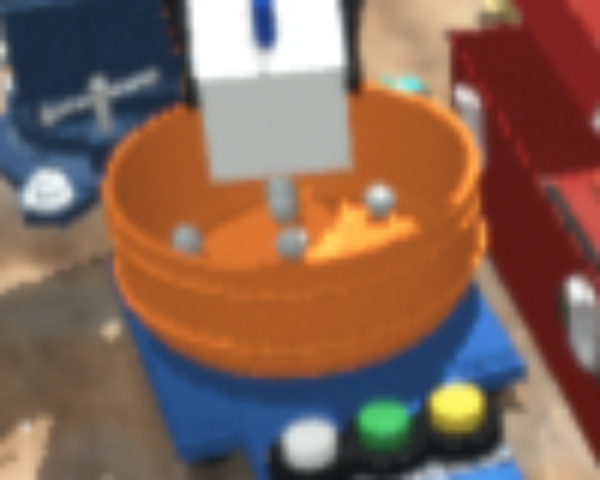

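Five balls show in the bowl and the wrist load has dropped by about 1 N, which matches six balls. I'll rock the jug briefly and then return it.

Request:
{"api": "send_rows", "payload": {
  "deltas": "0 0 0 0 -5 0 0; 0 0 0 0 0 0 0; 0 0 0 0 5 0 0; 0 0 0 0 -5 0 0; 0 0 0 0 0 0 0; 0 0 0 0 0 0 0; 0 0 0 0 5 0 0; 0 0 0 0 0 0 0"
}}

```text
time: 20.95
position: [0.4299, -0.0462, 0.2345]
tool_rot: [0.68, 0.599, -0.316, 0.281]
ft_force: [0.0, 0.2, -0.9]
grip_width: 0.058
grip_force: 35.0
```

Run:
```python
from pour import *
st(); p,r=cur(); a=np.load('rel.npy'); rel=(a[:3],R.from_quat(a[3:]))
J=r*rel[1].inv(); sp=p-J.apply(rel[0]); x=J.apply([1,0,0]); yaw=np.degrees(np.arctan2(x[1],x[0])); pit=np.degrees(np.arcsin(-x[2])); print(sp,yaw,pit)
J=jugR(83,0); s=np.array([.4043,-.345,.003])+J.apply([.066,0,.082])
jrows([((.428,-.05,.15),83,45,5),((.428,-.05,.225),83,0,6),(s+[0,0,.14],83,0,7),(s+[0,0,.03],83,0,5)],(sp,yaw,pit),rel)
```

```text
t 20.95 q [  2.8  32.7 110.9 -57.2  63.9  49.6] p [ 0.4299 -0.0462  0.2345] x [ 0.082  0.637 -0.766] z [-0.094 -0.761 -0.642] F [ 0.   0.2 -0.9] w 0.058 35.0
[ 0.4294214  -0.05250631  0.13219522] 81.13989797446325 80.05331239809829
q [-21.  22. 113. -21.  44.   1.] tcp [ 0.422 -0.103  0.237]
q [-47.  26. 107.  24.  70. -53.] tcp [ 0.416 -0.149  0.249]
q [-62.  36.  85.  17.  85. -61.] tcp [ 0.4   -0.378  0.249]
q [-62.  44.  89.  17.  73. -64.] tcp [ 0.4   -0.378  0.139]
-10.5 0 7 1.1 7 0.7 0; -10.1 -0.2 6.7 -0.2 7 -0.3 0; -9.8 -0.2 6.4 -0.2 7 -0.4 0; -9.4 -0.1 6.3 -0.2 7 -0.3 0; -8.9 0 6.1 -0.2 7.1 -0.4 0 |
 -11.8 0 -1.8 0 7.5 0 0; -10.2 0 -2.1 0 7.5 0 0; -8.6 -0.1 -2.2 0 7.5 0 0; -6.9 0 -2.1 0 7.5 0 0; -5.3 0 -1.7 -0.1 7.5 0 0; -3.8 0 -1.3 0 7.5 0 0 |
 -28.4 1.7 -16.4 0 0 0 0; -28.4 1.7 -16.5 0 0 0 0; -28.4 1.7 -16.4 0 0 0 0; -28.4 1.7 -16.5 0 0 0 0; -28.4 1.7 -16.4 0 0 0 0; -28.4 1.7 -16.5 0 0 0 0; -28.4 1.7 -16.4 0 0 0 0 |
 -11 0 19 0 0 0 0; -11 0 19.1 0 0 0 0; -11.1 0 19 0 0 0 0; -11 0 19 0 0 0 0; -11 0 19.1 0 0 0 0; |
```

Request:
{"api": "send_rows", "payload": {
  "deltas": "-10.5 0 7 1.1 7 0.7 0; -10.1 -0.2 6.7 -0.2 7 -0.3 0; -9.8 -0.2 6.4 -0.2 7 -0.4 0; -9.4 -0.1 6.3 -0.2 7 -0.3 0; -8.9 0 6.1 -0.2 7.1 -0.4 0; 0 0 0 0 0 0 0"
}}

```text
time: 21.7
position: [0.4211, -0.1044, 0.2368]
tool_rot: [0.743, 0.657, -0.099, 0.085]
ft_force: [-0.1, 0.3, -2.9]
grip_width: 0.0577
grip_force: 35.0
```

Request:
{"api": "send_rows", "payload": {
  "deltas": "-11.8 0 -1.8 0 7.5 0 0; -10.2 0 -2.1 0 7.5 0 0; -8.6 -0.1 -2.2 0 7.5 0 0; -6.9 0 -2.1 0 7.5 0 0; -5.3 0 -1.7 0 7.5 0 0; -3.8 0 -1.3 0 7.5 0 0; 0 0 0 0 0 0 0"
}}

```text
time: 22.58
position: [0.4157, -0.149, 0.2468]
tool_rot: [0.723, 0.64, 0.191, -0.175]
ft_force: [0.9, -1.0, -2.6]
grip_width: 0.0578
grip_force: 35.0
```

Request:
{"api": "send_rows", "payload": {
  "deltas": "-28.4 1.7 -16.4 0 0 0 0; -28.4 1.7 -16.4 0 0 0 0; -28.4 1.7 -16.4 0 0 0 0; -28.4 1.7 -16.4 0 0 0 0; -28.4 1.7 -16.4 0 0 0 0; -28.4 1.7 -16.4 0 0 0 0; -28.4 1.7 -16.4 0 0 0 0; 0 0 0 0 0 0 0"
}}

```text
time: 23.58
position: [0.4013, -0.3788, 0.2474]
tool_rot: [0.723, 0.641, 0.191, -0.173]
ft_force: [-0.7, 0.4, -1.6]
grip_width: 0.0579
grip_force: 35.0
```

Run:
```python
from pour import *
st(); p,r=cur(); a=np.load('rel.npy'); rel=(a[:3],R.from_quat(a[3:]))
J=r*rel[1].inv(); sp=p-J.apply(rel[0]); x=J.apply([1,0,0]); yaw=np.degrees(np.arctan2(x[1],x[0])); pit=np.degrees(np.arcsin(-x[2])); print(sp,yaw,pit)
J=jugR(83,0); s=np.array([.4043,-.345,.003])+J.apply([.066,0,.082])
jrows([(s+[0,0,.03],83,0,5),(s+[0,0,.0],83,0,3)],(sp,yaw,pit),rel)
c=cam('top'); im=c['image'][170:275,225:355,::-1]; cv2.imwrite('pics/t5c.png',cv2.resize(im,None,fx=5,fy=5,interpolation=cv2.INTER_CUBIC))
```

```text
t 23.575 q [-62.1  35.7  85.4  16.3  84.5 -60.4] p [ 0.4013 -0.3788  0.2474] x [0.105 0.861 0.497] z [ 0.054  0.494 -0.868] F [-0.7  0.4 -1.6] w 0.0579 35.0
[ 0.41294668 -0.27998055  0.2231896 ] 83.06942146705344 0.21481185914304463
q [-62.  44.  89.  17.  73. -64.] tcp [ 0.4   -0.378  0.139]
q [-62.  47.  89.  18.  70. -65.] tcp [ 0.4   -0.378  0.109]
-10.7 -0.2 18.9 -0.3 0 -0.2 0; -10.8 -0.1 18.8 0 0.1 0.1 0; -10.8 -0.2 18.9 0 0 0 0; -10.7 -0.2 18.8 0 0.1 0 0; -10.8 -0.1 18.9 0 0 0 0 |
 -5 0 8.6 0 0 0 0; -5 0 8.7 0 0 0 0; -5 0 8.6 0 0 0 0; |
```

View pics/t5c.png

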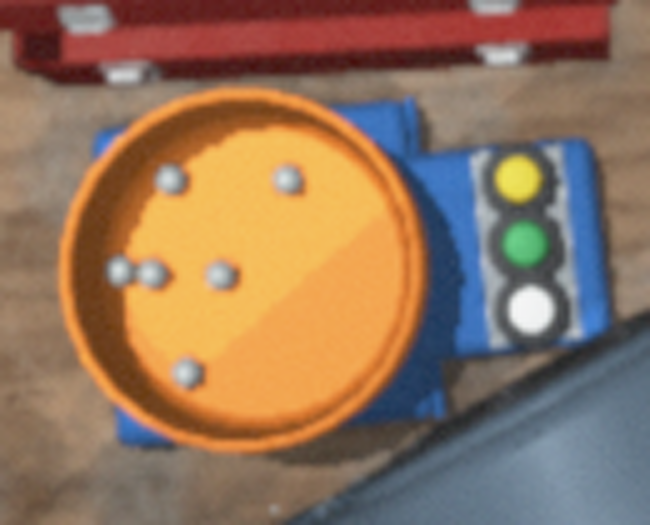

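All six balls are in the bowl. I'll set the jug down and then look for the bolts.

Request:
{"api": "send_rows", "payload": {
  "deltas": "-10.7 -0.2 18.9 -0.3 0 -0.2 0; -10.8 -0.1 18.8 0 0.1 0.1 0; -10.8 -0.2 18.9 0 0 0 0; -10.7 -0.2 18.8 0 0 0 0; -10.8 -0.1 18.9 0 0 0 0; -5 0 8.6 0 0 0 0; -5 0 8.6 0 0 0 0; -4 0 7 0 0 0 0; 0 0 0 0 0 0 0"
}}

```text
time: 24.75
position: [0.4003, -0.3767, 0.111]
tool_rot: [0.722, 0.641, 0.195, -0.172]
ft_force: [-0.4, -0.4, -2.1]
grip_width: 0.0579
grip_force: 35.0
```

Request:
{"api": "send_rows", "payload": {
  "deltas": "-1 0 1.5 0 0 0 0; 0 0 0 0 0 0 0; 0 0 0 0 0 0 0.8; 0 0 0 0 0 0 1; 0 0 0 0 0 0 1; 0 0 -25 0 0 0 1; 0 0 -25 0 0 0 1; 0 0 -30 0 0 0 1; 0 0 -30 0 0 0 1; 0 0 0 0 0 0 1"
}}

```text
time: 26.0
position: [0.3939, -0.4338, 0.2063]
tool_rot: [0.723, 0.641, 0.195, -0.169]
ft_force: [-0.2, -0.3, 0.9]
grip_width: 0.0866
grip_force: 0.0
```

Run:
```python
from m import *; from p import *
st()
c=cam('wrist'); W=world(c); z=W[...,2]
m=(z>.078)&(z<.095)&(abs(W[...,0]-.4)<.08)&(abs(W[...,1]+.34)<.12); print('jugtop',cv2.minAreaRect((W[m][:,:2]*1000).astype(np.float32)),m.sum(),np.median(z[m]))
c=cam('top'); W=world(c); bolts(c,W)
```

```text
t 26.0 q [-65.   41.3  80.9  15.6  83.9 -63.5] p [ 0.3939 -0.4338  0.2063] x [0.101 0.861 0.498] z [ 0.065  0.494 -0.867] F [-0.2 -0.3  0.9] w 0.0866 0.0
jugtop ((406.4920349121094, -332.9923095703125), (115.41065979003906, 58.174625396728516), 82.81874084472656) 6391 0.08527285406345698
comp px [382. 151.] n 223 rect 631 -300 28 80 axis deg 93.1 zmax 0.031 mean [ 0.629 -0.3  ]
comp px [608. 169.] n 189 rect 565 -898 67 32 axis deg 12.7 zmax 0.044 mean [ 0.565 -0.891]
comp px [424. 170.] n 226 rect 574 -409 28 86 axis deg 91.1 zmax 0.031 mean [ 0.573 -0.41 ]
comp px [527. 193.] n 466 rect 509 -684 35 120 axis deg 172.8 zmax 0.032 mean [ 0.506 -0.678]
comp px [449. 188.] n 224 rect 525 -479 87 27 axis deg 79.3 zmax 0.03 mean [ 0.524 -0.474]
comp px [322. 217.] n 100 rect 456 -137 118 21 axis deg 7.1 zmax 0.048 mean [ 0.454 -0.135]
comp px [337. 215.] n 103 rect 455 -183 107 29 axis deg 3.7 zmax 0.039 mean [ 0.458 -0.175]
comp px [581. 236.] n 61 rect 389 -814 74 6 axis deg 76.3 zmax 0.023 mean [ 0.39  -0.812]
comp px [214. 267.] n 133 rect 333 155 48 32 axis deg 19.3 zmax 0.069 mean [0.328 0.153]
```

```bash
python3 -c "
from p import *
rows([((.525,-.468,.16),T(79))],1,mm=35,deg=9,pt=.051)"
```

```text
-2.7 26.9 -4.3 -0.2 -6 0.8 1; -2.8 27 -3.4 -0.2 -6.1 0.8 1; -2.7 27.1 -2.5 -0.2 -6 0.9 1; -2.5 27.2 -1.5 -0.2 -6.1 0.8 1; -2.3 27.4 -0.6 -0.2 -6 0.8 1; |
```

Request:
{"api": "send_rows", "payload": {
  "deltas": "-2.7 26.9 -4.3 -0.2 -6 0.8 1; -2.8 27 -3.4 -0.2 -6.1 0.8 1; -2.7 27.1 -2.5 -0.2 -6 0.9 1; -2.5 27.2 -1.5 -0.2 -6.1 0.8 1; -2.3 27.4 -0.6 -0.2 -6 0.8 1; 0 0 0 0 0 0 1; 0 0 0 0 0 0 1"
}}

```text
time: 26.98
position: [0.5242, -0.4675, 0.21]
tool_rot: [0.771, 0.636, 0.0, -0.002]
ft_force: [-0.2, 0.3, -0.2]
grip_width: 0.0873
grip_force: 0.0
```

```bash
cat > b.py <<'E'
from p import *
def bolt(W,c,x0,y0,rad=.07):
    z=W[...,2]; hsv=cv2.cvtColor(c['image'],cv2.COLOR_RGB2HSV)
    m=(z>.007)&(z<.035)&(np.hypot(W[...,0]-x0,W[...,1]-y0)<rad)&(hsv[...,1]<70)
    n,l,s,_=cv2.connectedComponentsWithStats(cv2.morphologyEx(m.astype(np.uint8),cv2.MORPH_CLOSE,np.ones((3,3))))
    i=1+np.argmax(s[1:,4]); p=W[(l==i)&m]
    p2=p[:,:2]; mu=p2.mean(0); ev=np.linalg.svd(p2-mu,full_matrices=False)[2][0]; ev*=np.sign(ev[1])
    t=(p2-mu)@ev; w=(p2-mu)@[-ev[1],ev[0]]; ctr=mu+ev*(np.percentile(t,1)+np.percentile(t,99))/2
    print('bolt n',len(p),'ctr',ctr.round(4),'ang',np.degrees(np.arctan2(ev[1],ev[0])).round(1),'len',np.ptp(t).round(4),'zmax',np.percentile(p[:,2],98).round(3))
    tc=(p2-ctr)@ev
    for a in np.arange(-.04,.04,.008):
        k=(tc>a)&(tc<a+.008); 
        if k.sum()>3: print(' %.3f w %.3f zmax %.3f n %d mid %.4f'%(a+.004,np.ptp(w[k]),p[k,2].max(),k.sum(),(w[k].max()+w[k].min())/2))
    return ctr,ev
E
python3 - <<'E'
from b import *
st(); c=cam('wrist','w6.png'); W=world(c); bolt(W,c,.524,-.476)
E
```

```text
t 26.975 q [-50.8  41.3  73.8   0.   65.  -39.8] p [ 0.5242 -0.4675  0.21  ] x [0.19  0.982 0.002] z [-0.002  0.003 -1.   ] F [-0.2  0.3 -0.2] w 0.0873 0.0
bolt n 1453 ctr [ 0.5237 -0.4794] ang 78.6 len 0.0798 zmax 0.025
 -0.036 w 0.015 zmax 0.021 n 102 mid -0.0002
 -0.028 w 0.015 zmax 0.020 n 86 mid -0.0001
 -0.020 w 0.027 zmax 0.026 n 176 mid -0.0000
 -0.012 w 0.027 zmax 0.026 n 231 mid -0.0000
 -0.004 w 0.014 zmax 0.020 n 111 mid 0.0001
 0.004 w 0.014 zmax 0.021 n 109 mid 0.0001
 0.012 w 0.014 zmax 0.021 n 116 mid 0.0002
 0.020 w 0.014 zmax 0.020 n 112 mid 0.0002
 0.028 w 0.027 zmax 0.025 n 127 mid -0.0002
 0.036 w 0.027 zmax 0.025 n 278 mid -0.0001
```

View pics/w6.png

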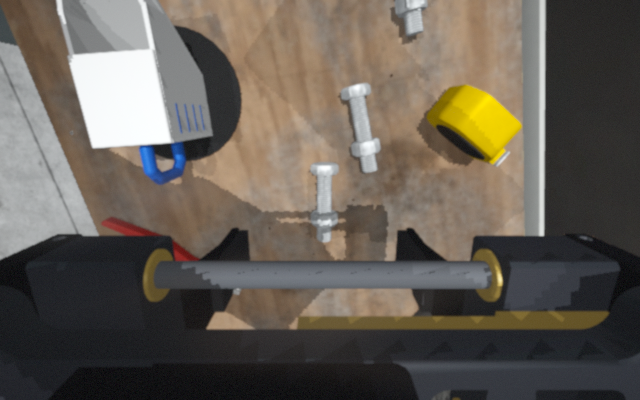

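Bolt C shows at (323,205) with its head up at (323,168) and nut at (323,220). The grip goes at centre +9 mm toward the head.

```bash
python3 -c "
from p import *
G=np.array([.5255,-.4706,.022]); Q=T(78.6)
s=rows([(G+[0,0,.05],Q),(G,Q)],.5,mm=35,pt=.051)
print('---')
B=np.array([.408,-.010,.085])
rows([(G+[0,0,.19],Q),((.445,-.10,.212),T(85)),(B+[0,0,.127],T(90)),(B,T(90))],0,start=(G+[0,0,.051],Q),mm=45,deg=9,pt=.051)"
```

```text
-0.8 0.7 29.1 0 0 0.1 0.5; -0.8 0.7 29 -0.1 -0.1 0.1 0.5; -0.7 0.7 29.1 0 0 0.2 0.5 |
 0 0 25 0 0 0 0.5; 0 0 25 0 0 0 0.5; |
---
0 0 -38 0 0 0 0; 0 0 -38 0 0 0 0; 0 0 -38 0 0 0 0; 0 0 -38 0 0 0 0; 0 0 -38 0 0 0 0 |
 38.6 -16.9 0 0 0 -0.7 0; 38.8 -16.4 0 0 0 -0.7 0; 39 -16 0 0 0 -0.7 0; 39.2 -15.5 0 0 0 -0.7 0; 39.4 -15 0 0 0 -0.8 0; 39.5 -14.4 0 0 0 -0.7 0; 39.8 -14 0 0 0 -0.7 0; 39.9 -13.5 0 0 0 -0.7 0; 40.1 -13 0 0 0 -0.7 0 |
 28.8 -14.9 0 0 0 -1.7 0; 29.3 -14 0 0 0 -1.6 0; 29.6 -13.2 0 0 0 -1.7 0 |
 0 0 42.3 0 0 0 0; 0 0 42.4 0 0 0 0; 0 0 42.3 0 0 0 0; |
```

Request:
{"api": "send_rows", "payload": {
  "deltas": "-0.8 0.7 29 0 0 0.1 0.5; -0.8 0.7 29 0 0 0.1 0.5; -0.7 0.7 29 0 0 0.2 0.5; 0 0 25 0 0 0 0.5; 0 0 15 0 0 0 0.5; 0 0 10 0 0 0 0.5; 0 0 0 0 0 0 0.5"
}}

```text
time: 27.9
position: [0.5264, -0.4715, 0.0741]
tool_rot: [0.774, 0.633, -0.0, -0.0]
ft_force: [0.1, -0.6, -0.5]
grip_width: 0.0437
grip_force: 0.0
```

Request:
{"api": "send_rows", "payload": {
  "deltas": "0 0 0 0 0 0 0; 0 0 0 0 0 0 0; 0 0 0 0 0 0 0; 0 0 0 0 0 0 0; 0 0 -19 0 0 0 0; 0 0 -38 0 0 0 0; 0 0 -38 0 0 0 0; 0 0 -38 0 0 0 0; 0 0 -38 0 0 0 0; 0 0 -19 0 0 0 0",
  "newtons": 40
}}

```text
time: 29.15
position: [0.5274, -0.4719, 0.2682]
tool_rot: [0.774, 0.633, 0.0, 0.003]
ft_force: [0.4, -0.3, -1.7]
grip_width: 0.0147
grip_force: 40.0
```

Request:
{"api": "send_rows", "payload": {
  "deltas": "38.6 -16.9 0 0 0 -0.7 0; 38.8 -16.4 0 0 0 -0.7 0; 39 -16 0 0 0 -0.7 0; 39.2 -15.5 0 0 0 -0.7 0; 39.4 -15 0 0 0 -0.8 0; 39.5 -14.4 0 0 0 -0.7 0; 39.8 -14 0 0 0 -0.7 0; 39.9 -13.5 0 0 0 -0.7 0; 40.1 -13 0 0 0 -0.7 0; 0 0 0 0 0 0 0"
}}

```text
time: 30.4
position: [0.4443, -0.0977, 0.2639]
tool_rot: [0.736, 0.677, -0.001, -0.001]
ft_force: [0.8, -0.0, -2.4]
grip_width: 0.014
grip_force: 40.0
```

```bash
python3 -c "
from p import *
st(); B=np.array([.408,-.010,.085])
rows([(B+[0,0,.127],T(90)),(B,T(90))],0,mm=40,deg=9,pt=.051)"
```

```text
t 30.4 q [-26.5  19.8 107.4  -0.   52.9 -21.7] p [ 0.4443 -0.0977  0.2639] x [0.084 0.996 0.001] z [-0.003  0.001 -1.   ] F [ 0.8 -0.  -2.4] w 0.014 40.0
28.1 -14.5 0.4 -0.1 0 -1.6 0; 28.5 -13.7 0.3 0 0 -1.6 0; 28.9 -13 0.3 -0.1 -0.1 -1.6 0 |
 0 0 31.8 0 0 0 0; 0 0 31.7 0 0 0 0; 0 0 31.8 0 0 0 0; 0.1 -0.1 31.7 0 0 0 0; |
```

Request:
{"api": "send_rows", "payload": {
  "deltas": "28.1 -14.5 0.4 0 0 -1.6 0; 28.5 -13.7 0.3 0 0 -1.6 0; 28.9 -13 0.3 0 0 -1.6 0; 0 0 31.8 0 0 0 0; 0 0 31.8 0 0 0 0; 0 0 31.8 0 0 0 0; 0 0 31.8 0 0 0 0; 0 0 0 0 0 0 0; 0 0 0 0 0 0 0.35; 0 0 0 0 0 0 0.35"
}}

```text
time: 31.65
position: [0.4114, -0.0134, 0.1371]
tool_rot: [0.708, 0.706, 0.001, 0.002]
ft_force: [0.0, 0.4, -0.1]
grip_width: 0.026
grip_force: 0.0
```

Request:
{"api": "send_rows", "payload": {
  "deltas": "0 0 0 0 0 0 0.35; 0 0 -31 0 0 0 0.35; 0 0 -32 0 0 0 0.35; 0 0 -32 0 0 0 0.35; 0 0 -32 0 0 0 0.35; 0 0 0 0 0 0 0.35"
}}

```text
time: 32.4
position: [0.4115, -0.0131, 0.2654]
tool_rot: [0.708, 0.706, 0.002, 0.004]
ft_force: [0.2, -0.9, -0.1]
grip_width: 0.0305
grip_force: 0.0
```

Run:
```python
from p import *; from m import bolts
st()
rows([((.46,-.13,.212),T(90)),((.574,-.401,.17),T(91))],.5,mm=42,deg=9,pt=.051)
c=cam('top'); W=world(c); bolts(c,W)
```

```text
t 32.4 q [-1.740e+01  1.630e+01  1.132e+02 -1.000e-01  5.000e+01 -1.720e+01] p [ 0.4115 -0.0131  0.2654] x [ 0.003  1.    -0.003] z [ 0.008 -0.003 -1.   ] F [ 0.2 -0.9 -0.1] w 0.0305 0.0
-29.2 12.2 0.8 0.1 0 0 0.5; -29.2 12.2 0.8 0.1 0.1 -0.1 0.5; -29.2 12.2 0.6 0.1 0 0 0.5; -29.2 12.2 0.7 0.1 0.1 -0.1 0.5 |
 -33.9 14.2 5.2 0 0 -0.1 0.5; -33.9 14.2 5.3 0 0 -0.1 0.5; -33.9 14.2 5.2 0 0 -0.2 0.5; -34 14 5.3 0 0 -0.1 0.5; -34 13.9 5.2 0 0 -0.1 0.5; -34 13.9 5.3 0 0 -0.1 0.5; -34 13.8 5.2 0 0 -0.2 0.5; -34.1 13.7 5.3 0 0 -0.1 0.5; |
comp px [382. 151.] n 207 rect 629 -303 25 86 axis deg 91.3 zmax 0.032 mean [ 0.629 -0.299]
comp px [608. 169.] n 191 rect 565 -898 67 33 axis deg 14.4 zmax 0.041 mean [ 0.564 -0.892]
comp px [425. 170.] n 228 rect 574 -412 28 80 axis deg 92.0 zmax 0.03 mean [ 0.573 -0.411]
comp px [527. 195.] n 502 rect 499 -682 34 125 axis deg 174.1 zmax 0.033 mean [ 0.502 -0.678]
comp px [322. 217.] n 112 rect 450 -139 125 23 axis deg 6.5 zmax 0.049 mean [ 0.453 -0.135]
comp px [337. 215.] n 105 rect 454 -171 29 106 axis deg 3.5 zmax 0.039 mean [ 0.458 -0.175]
comp px [394. 232.] n 163 rect 409 -323 24 64 axis deg 175.4 zmax 0.086 mean [ 0.41  -0.323]
comp px [520. 233.] n 280 rect 402 -658 72 40 axis deg 54.1 zmax 0.023 mean [ 0.4   -0.655]
comp px [477. 238.] n 139 rect 391 -546 26 50 axis deg 143.0 zmax 0.017 mean [ 0.391 -0.544]
comp px [581. 236.] n 61 rect 390 -815 71 8 axis deg 76.0 zmax 0.024 mean [ 0.39  -0.813]
comp px [214. 267.] n 128 rect 332 155 46 32 axis deg 23.8 zmax 0.069 mean [0.327 0.153]
```

Request:
{"api": "send_rows", "payload": {
  "deltas": "-29.2 12.2 0.8 0.1 0 0 0.5; -29.2 12.2 0.8 0.1 0.1 -0.1 0.5; -29.2 12.2 0.6 0.1 0 0 0.5; -29.2 12.2 0.7 0.1 0.1 -0.1 0.5; -34 14 5.2 0 0 -0.1 0.5; -34 14 5.2 0 0 -0.1 0.5; -34 14 5.2 0 0 -0.1 0.5; -34 14 5.2 0 0 -0.1 0.5; -34 14 5.2 0 0 -0.1 0.5; -34 14 5.2 0 0 -0.1 0.5"
}}

```text
time: 33.7
position: [0.543, -0.3339, 0.2253]
tool_rot: [0.704, 0.711, -0.001, -0.005]
ft_force: [0.2, 0.2, -0.3]
grip_width: 0.0435
grip_force: 0.0
```

Request:
{"api": "send_rows", "payload": {
  "deltas": "-34 13.8 5.2 0 0 -0.1 0.5; -34 13.8 5.2 0 0 -0.1 0.5; 0 0 0 0 0 0 0.5; 0 0 0 0 0 0 0.5"
}}

```text
time: 34.2
position: [0.5707, -0.3999, 0.215]
tool_rot: [0.702, 0.712, -0.001, -0.005]
ft_force: [-0.0, 0.0, -1.0]
grip_width: 0.0437
grip_force: 0.0
```

```bash
cat > nb.py <<'E'
from b import *
import sys
x,y=float(sys.argv[1]),float(sys.argv[2]); B=np.array([float(v) for v in sys.argv[3:6]]); lean=float(sys.argv[6]) if len(sys.argv)>6 else 0
st(); c=cam('wrist'); W=world(c); ctr,ev=bolt(W,c,x,y)
a=np.degrees(np.arctan2(ev[1],ev[0])); G=np.r_[ctr+.009*ev,.022]
Q=R.from_euler('z',a,degrees=True)*R.from_euler('x',180+lean,degrees=True); print('G',G,'z',Q.apply([0,0,1]))
rows([(G+[0,0,.045],Q),(G,Q)],.5,mm=35,pt=.051); print('---')
rows([(G+[0,0,.19],Q),((.445,-.10,.212),T(88)),(B+[0,0,.212-B[2]],T(90)),(B,T(90))],0,start=(G-Q.apply([0,0,.051]),Q),mm=42,deg=9,pt=.051)
E
python3 nb.py .573 -.411 .435 -.012 .095
```

```text
t 34.2 q [-44.1  40.7  74.3  -0.1  65.6 -44.9] p [ 0.5707 -0.3999  0.215 ] x [-0.014  1.     0.006] z [-0.009  0.006 -1.   ] F [-0.  0. -1.] w 0.0437 0.0
bolt n 1384 ctr [ 0.5733 -0.4154] ang 91.6 len 0.0798 zmax 0.025
 -0.036 w 0.014 zmax 0.020 n 106 mid -0.0000
 -0.028 w 0.015 zmax 0.020 n 72 mid 0.0004
 -0.020 w 0.026 zmax 0.025 n 168 mid -0.0002
 -0.012 w 0.026 zmax 0.025 n 223 mid -0.0003
 -0.004 w 0.015 zmax 0.020 n 108 mid 0.0002
 0.004 w 0.014 zmax 0.021 n 109 mid 0.0001
 0.012 w 0.014 zmax 0.020 n 109 mid 0.0000
 0.020 w 0.014 zmax 0.021 n 109 mid -0.0001
 0.028 w 0.026 zmax 0.025 n 122 mid -0.0002
 0.036 w 0.027 zmax 0.026 n 254 mid 0.0003
G [ 0.57303548 -0.40637479  0.022     ] z [ 1.22417479e-16  3.39980178e-18 -1.00000000e+00]
-2.4 1 32.5 -0.2 -0.1 -0.3 0.5; -2.4 0.8 32.5 -0.1 -0.1 -0.2 0.5; -2.4 0.8 32.5 -0.2 -0.1 -0.3 0.5 |
 0 0 22.5 0 0 0 0.5; 0 0 22.5 0 0 0 0.5; |
---
0 0 -38 0 0 0 0; 0 0 -38 0 0 0 0; 0 0 -38 0 0 0 0; 0 0 -38 0 0 0 0; 0 0 -38 0 0 0 0 |
 38.7 -14.9 0 0 0 0.4 0; 38.6 -15.2 0 0 0 0.5 0; 38.5 -15.6 0 0 0 0.4 0; 38.4 -15.8 0 0 0 0.5 0; 38.2 -16.1 0 0 0 0.4 0; 38.2 -16.4 0 0 0 0.5 0; 38 -16.8 0 0 0 0.4 0; 37.8 -17 0 0 0 0.5 0 |
 29.2 -4.4 0 0 0 -0.7 0; 29.3 -4 0 0 0 -0.6 0; 29.3 -3.7 0 0 0 -0.7 0 |
 0 0 39 0 0 0 0; 0 0 39 0 0 0 0; 0 0 39 0 0 0 0; |
```

Request:
{"api": "send_rows", "payload": {
  "deltas": "-2.4 1 32.5 -0.2 -0.1 -0.3 0.5; -2.4 0.8 32.5 -0.1 -0.1 -0.2 0.5; -2.4 0.8 32.5 -0.2 -0.1 -0.3 0.5; 0 0 22.5 0 0 0 0.5; 0 0 15 0 0 0 0.5; 0 0 8 0 0 0 0.5; 0 0 0 0 0 0 0.5; 0 0 0 0 0 0 0; 0 0 0 0 0 0 0; 0 0 0 0 0 0 0"
}}

```text
time: 35.5
position: [0.5744, -0.4085, 0.0745]
tool_rot: [0.697, 0.717, -0.0, 0.002]
ft_force: [0.2, -0.9, -0.5]
grip_width: 0.0214
grip_force: 0.0
```

Request:
{"api": "send_rows", "payload": {
  "deltas": "0 0 0 0 0 0 0; 0 0 -19 0 0 0 0; 0 0 -38 0 0 0 0; 0 0 -38 0 0 0 0; 0 0 -38 0 0 0 0; 0 0 -38 0 0 0 0; 0 0 -19 0 0 0 0; 0 0 0 0 0 0 0"
}}

```text
time: 36.5
position: [0.5742, -0.4081, 0.2658]
tool_rot: [0.697, 0.717, -0.0, 0.004]
ft_force: [-0.2, -0.5, -2.6]
grip_width: 0.0145
grip_force: 40.0
```

Request:
{"api": "send_rows", "payload": {
  "deltas": "38.7 -14.9 0 0 0 0.4 0; 38.6 -15.2 0 0 0 0.5 0; 38.5 -15.6 0 0 0 0.4 0; 38.4 -15.8 0 0 0 0.5 0; 38.2 -16.1 0 0 0 0.4 0; 38.2 -16.4 0 0 0 0.5 0; 38 -16.8 0 0 0 0.4 0; 37.8 -17 0 0 0 0.5 0; 0 0 0 0 0 0 0"
}}

```text
time: 37.62
position: [0.4425, -0.0981, 0.2611]
tool_rot: [0.718, 0.696, -0.001, -0.002]
ft_force: [0.7, -0.4, -1.3]
grip_width: 0.0145
grip_force: 40.0
```

```bash
python3 -c "
from p import *
st(); B=np.array([.435,-.012,.095])
rows([(B+[0,0,.117],T(90)),(B,T(90))],0,mm=40,deg=9,pt=.051)"
```

```text
t 37.625 q [-2.670e+01  2.000e+01  1.078e+02 -1.000e-01  5.250e+01 -2.480e+01] p [ 0.4425 -0.0981  0.2611] x [0.032 0.999 0.001] z [-0.004  0.001 -1.   ] F [ 0.7 -0.4 -1.3] w 0.0145 40.0
28.6 -3.4 -0.6 -0.1 0 -0.6 0; 28.6 -3.1 -0.6 -0.1 0 -0.6 0; 28.7 -2.8 -0.6 0 -0.1 -0.7 0 |
 0 0 39 0 0 0 0; 0 0 39 0 0 0 0; 0 0.1 39 0 0 0 0; |
```

Request:
{"api": "send_rows", "payload": {
  "deltas": "28.6 -5 -0.6 0 0 -0.6 0; 28.6 -5 -0.6 0 0 -0.6 0; 28.7 -5 -0.6 0 0 -0.7 0; 0 0 39 0 0 0 0; 0 0 39 0 0 0 0; 0 0 39 0 0 0 0; 0 0 0 0 0 0 0; 0 0 0 0 0 0 0.35; 0 0 0 0 0 0 0.35; 0 0 0 0 0 0 0.35"
}}

```text
time: 38.88
position: [0.4339, -0.0157, 0.1486]
tool_rot: [0.708, 0.706, 0.001, 0.003]
ft_force: [0.7, 0.1, 0.8]
grip_width: 0.0288
grip_force: 0.0
```

Request:
{"api": "send_rows", "payload": {
  "deltas": "0 0 -39 0 0 0 0.35; 0 0 -39 0 0 0 0.35; 0 0 -39 0 0 0 0.35; 0 0 0 0 0 0 0.35"
}}

```text
time: 39.38
position: [0.4345, -0.0155, 0.2678]
tool_rot: [0.708, 0.706, 0.002, 0.006]
ft_force: [-0.9, -0.9, 0.1]
grip_width: 0.0307
grip_force: 0.0
```

Run:
```python
from p import *; from m import bolts
st()
rows([((.45,-.14,.23),T(90)),((.60,-.295,.22),T(91))],.5,mm=42,deg=9,pt=.051)
c=cam('top'); W=world(c); bolts(c,W)
m=(W[...,0]>.54)&(W[...,0]<.74)&(W[...,1]>-.26)&(W[...,1]<.16); print('box zmax',np.nanpercentile(W[m][:,2],[90,99,100]))
```

```text
t 39.375 q [-1.680e+01  1.770e+01  1.102e+02 -1.000e-01  5.140e+01 -1.660e+01] p [ 0.4345 -0.0155  0.2678] x [ 0.002  1.    -0.005] z [ 0.011 -0.005 -1.   ] F [-0.9 -0.9  0.1] w 0.0307 0.0
-41.5 5.3 -4.1 0.2 0.1 0 0.5; -41.5 5.3 -4.3 0.2 0.1 -0.1 0.5; -41.5 5.1 -4.3 0.2 0.1 0 0.5 |
 -25.8 25 1.7 0 0 -0.2 0.5; -26 24.9 1.7 0 0 -0.1 0.5; -25.9 24.9 1.7 0 0 -0.2 0.5; -26.1 24.8 1.6 0 0 -0.2 0.5; -26.1 24.7 1.7 0 0 -0.1 0.5; -26.2 24.6 1.7 0 0 -0.2 0.5; |
comp px [382. 151.] n 215 rect 628 -303 25 87 axis deg 91.9 zmax 0.032 mean [ 0.629 -0.299]
comp px [608. 169.] n 198 rect 566 -898 67 33 axis deg 15.1 zmax 0.042 mean [ 0.565 -0.892]
comp px [527. 195.] n 510 rect 501 -683 37 130 axis deg 174.0 zmax 0.033 mean [ 0.501 -0.678]
comp px [337. 216.] n 105 rect 454 -181 107 29 axis deg 3.6 zmax 0.038 mean [ 0.457 -0.175]
comp px [322. 218.] n 108 rect 451 -139 109 23 axis deg 5.4 zmax 0.046 mean [ 0.45  -0.136]
comp px [393. 233.] n 180 rect 409 -319 30 66 axis deg 170.2 zmax 0.086 mean [ 0.407 -0.322]
comp px [520. 234.] n 266 rect 399 -656 60 39 axis deg 60.6 zmax 0.025 mean [ 0.4   -0.655]
comp px [477. 238.] n 138 rect 391 -545 22 52 axis deg 146.1 zmax 0.019 mean [ 0.391 -0.544]
comp px [581. 236.] n 62 rect 390 -814 69 8 axis deg 76.6 zmax 0.023 mean [ 0.39  -0.813]
comp px [214. 267.] n 135 rect 333 156 48 30 axis deg 23.5 zmax 0.07 mean [0.328 0.153]
box zmax [0.19160574 0.21265493 0.21675241]
```

Request:
{"api": "send_rows", "payload": {
  "deltas": "-41.5 5.3 -4.2 0.2 0.1 0 0.5; -41.5 5.3 -4.2 0.2 0.1 0 0.5; -41.5 5.1 -4.2 0.2 0.1 0 0.5; -26 25 1.7 0 0 -0.2 0.5; -26 25 1.7 0 0 -0.1 0.5; -26 25 1.7 0 0 -0.2 0.5; -26 25 1.7 0 0 -0.2 0.5; -26 25 1.7 0 0 -0.1 0.5; -26 25 1.7 0 0 -0.2 0.5; 0 0 0 0 0 0 0.5"
}}

```text
time: 40.67
position: [0.5997, -0.2964, 0.2628]
tool_rot: [0.702, 0.712, -0.002, -0.004]
ft_force: [-0.8, -0.0, -0.5]
grip_width: 0.0434
grip_force: 0.0
```

```bash
python3 nb.py .629 -.30 .43 -.012 .11 -12
```

```text
t 40.675 q [-35.8  35.6  76.6  -0.2  68.3 -36.6] p [ 0.5997 -0.2964  0.2628] x [-0.014  1.     0.004] z [-0.009  0.003 -1.   ] F [-0.8 -0.  -0.5] w 0.0434 0.0
bolt n 1076 ctr [ 0.629  -0.3031] ang 91.9 len 0.0803 zmax 0.025
 -0.036 w 0.015 zmax 0.020 n 78 mid -0.0005
 -0.028 w 0.015 zmax 0.020 n 67 mid -0.0005
 -0.020 w 0.026 zmax 0.025 n 131 mid -0.0004
 -0.012 w 0.026 zmax 0.025 n 166 mid -0.0003
 -0.004 w 0.014 zmax 0.020 n 81 mid -0.0003
 0.004 w 0.014 zmax 0.020 n 86 mid -0.0002
 0.012 w 0.014 zmax 0.020 n 86 mid -0.0002
 0.020 w 0.014 zmax 0.020 n 85 mid -0.0002
 0.028 w 0.026 zmax 0.025 n 95 mid -0.0007
 0.036 w 0.027 zmax 0.026 n 196 mid -0.0007
G [ 0.62867645 -0.2940926   0.022     ] z [ 0.2077976   0.00688681 -0.9781476 ]
-0.1 4.2 29 -2.5 0 -0.2 0.5; -0.1 3 29.2 -2.5 -0.1 -0.2 0.5; -0.1 1.6 29.4 -2.6 0 -0.2 0.5; -0.1 0.4 29.6 -2.5 0 -0.3 0.5; -0.1 -1 29.6 -2.5 -0.1 -0.2 0.5 |
 0 -4.7 22 0 0 0 0.5; 0 -4.6 22 0 0 0 0.5; |
---
0 7.9 -37.2 0 0 0 0; 0 7.9 -37.1 0 0 0 0; 0 7.9 -37.2 0 0 0 0; 0 7.9 -37.2 0 0 0 0; 0 7.9 -37.1 0 0 0 0 |
 28.6 -23.2 -5.2 1.7 -0.1 0.6 0; 28.4 -23.7 -4.6 1.7 0 0.5 0; 28.1 -24 -3.8 1.7 -0.1 0.6 0; 27.9 -24.5 -3.1 1.8 0 0.5 0; 27.6 -24.7 -2.2 1.7 -0.1 0.6 0; 27.4 -25.2 -1.6 1.7 -0.1 0.5 0; 27.1 -25.3 -0.8 1.7 0 0.6 0 |
 29.1 -6 0 0 0 -0.7 0; 29.2 -5.7 0 0 0 -0.6 0; 29.3 -5.4 0.1 0 0 -0.7 0 |
 0 0 34 0 0 0 0; 0 0 34 0 0 0 0; 0 0 34 0 0 0 0; |
```

```bash
sed -i 's/,.022\]/,.0235]/; s/\],.5,mm=35/],.35,mm=35/' nb.py; sed -i 's/rows(\[(G+\[0,0,.045\],Q),(G,Q)\],.5/rows([(G+[0,0,.045],Q),(G,Q)],.35/' nb.py; python3 nb.py .629 -.30 .43 -.012 .11 -5 | sed -n '12,$p'
```

```text
0.036 w 0.027 zmax 0.025 n 186 mid -0.0005
G [ 0.62853502 -0.29412169  0.0235    ] z [ 0.08710209  0.00305755 -0.9961947 ]
-0.3 5.6 28.7 -1.1 -0.1 -0.2 0.35; -0.2 4.9 28.8 -1.2 0 -0.3 0.35; -0.2 4.4 28.9 -1.1 -0.1 -0.2 0.35; -0.3 3.9 29 -1.1 0 -0.2 0.35; -0.2 3.3 29.1 -1.2 -0.1 -0.3 0.35 |
 0 -2 22.4 0 0 0 0.35; 0 -2 22.5 0 0 0 0.35; |
---
0 3.3 -37.9 0 0 0 0; 0 3.3 -37.8 0 0 0 0; 0 3.3 -37.9 0 0 0 0; 0 3.3 -37.8 0 0 0 0; 0 3.4 -37.9 0 0 0 0 |
 28.7 -24.5 -2 0.7 0 0.6 0; 28.3 -24.9 -1.6 0.7 -0.1 0.5 0; 28.2 -25.1 -1.5 0.7 0 0.6 0; 27.9 -25.4 -1 0.8 0 0.6 0; 27.6 -25.7 -0.8 0.7 0 0.6 0; 27.4 -26 -0.4 0.7 -0.1 0.5 0; 27.1 -26.3 -0.1 0.7 0 0.6 0 |
 29.1 -6 0 0 0 -0.7 0; 29.2 -5.7 0 0 0 -0.6 0; 29.3 -5.3 0 0 0 -0.7 0 |
 0 0 34 0 0 0 0; 0 0 34 0 0 0 0; 0 0 34 0 0 0 0; |
```

Request:
{"api": "send_rows", "payload": {
  "deltas": "-0.3 5.6 28.7 -1.1 -0.1 -0.2 0.35; -0.2 4.9 28.8 -1.2 0 -0.3 0.35; -0.2 4.4 28.9 -1.1 -0.1 -0.2 0.35; -0.3 3.9 29 -1.1 0 -0.2 0.35; -0.2 3.3 29.1 -1.2 -0.1 -0.3 0.35; 0 0 0 0 0 0 0.35; 0 -2 22.4 0 0 0 0.35; 0 -1.3 15 0 0 0 0.35; 0 -0.7 7.5 0 0 0 0.35; 0 0 0 0 0 0 0.35"
}}

```text
time: 42.02
position: [0.6256, -0.2953, 0.0762]
tool_rot: [0.693, 0.719, 0.032, 0.033]
ft_force: [-0.9, 0.1, 0.5]
grip_width: 0.0303
grip_force: 0.0
```

Request:
{"api": "send_rows", "payload": {
  "deltas": "0 0 0 0 0 0 0; 0 0 0 0 0 0 0; 0 0 0 0 0 0 0; 0 0 0 0 0 0 0; 0 1.7 -19 0 0 0 0; 0 3.3 -38 0 0 0 0; 0 3.3 -38 0 0 0 0; 0 3.3 -38 0 0 0 0; 0 3.3 -38 0 0 0 0; 0 3.3 -30 0 0 0 0"
}}

```text
time: 43.28
position: [0.6257, -0.2948, 0.2811]
tool_rot: [0.693, 0.719, 0.032, 0.034]
ft_force: [0.6, -0.4, -1.6]
grip_width: 0.0143
grip_force: 40.0
```

```bash
python3 -c "
from p import *
st(); B=np.array([.43,-.012,.11])
rows([((.45,-.285,.22),T(90)),((.43,-.012,.22),T(90)),(B,T(90))],0,mm=42,deg=9,pt=.051)"
```

```text
t 43.275 q [-35.5  34.6  75.6   3.4  65.4 -38.9] p [ 0.6257 -0.2948  0.2811] x [-0.036  0.999 -0.005] z [ 0.094 -0.001 -0.996] F [ 0.6 -0.4 -1.6] w 0.0143 40.0
3.2 -35.1 -1.3 1.1 0 0.4 0; 3 -35.1 -0.6 1 0.1 0.4 0; 2.8 -35.2 0 1.1 0 0.4 0; 2.5 -35.1 0.7 1.1 0 0.5 0; 2.1 -35.2 1.4 1.1 0.1 0.4 0 |
 39 -2.9 0 0 0 0 0; 39 -2.8 0 0 0 0 0; 39 -2.9 0.1 0 0 0 0; 39 -2.9 0 0 0 0 0; 39 -2.9 0 0 0 0 0; 39 -2.8 0 0 0 0 0; 39 -2.9 0 0 0 0 0 |
 0 0 36.7 0 0 0 0; 0 0 36.7 0 0 0 0; 0 0.1 36.6 0 0 0 0; |
```

Request:
{"api": "send_rows", "payload": {
  "deltas": "3.2 -35.1 -1.3 1.1 0 0.4 0; 3 -35.1 -0.6 1 0.1 0.4 0; 2.8 -35.2 0 1.1 0 0.4 0; 2.5 -35.1 0.7 1.1 0 0.5 0; 2.1 -35.2 1.4 1.1 0.1 0.4 0; 0 0 0 0 0 0 0; 39 -2.9 0 0 0 0 0; 39 -2.9 0 0 0 0 0; 39 -2.9 0 0 0 0 0; 39 -2.9 0 0 0 0 0"
}}

```text
time: 44.52
position: [0.4394, -0.1281, 0.2696]
tool_rot: [0.707, 0.707, 0.0, -0.0]
ft_force: [0.1, -0.0, -1.8]
grip_width: 0.0147
grip_force: 40.0
```

Request:
{"api": "send_rows", "payload": {
  "deltas": "39 -2.9 0 0 0 0 0; 39 -2.9 0 0 0 0 0; 39 -2.9 0 0 0 0 0; 0 0 0 0 0 0 0"
}}

```text
time: 45.02
position: [0.4298, -0.0098, 0.2697]
tool_rot: [0.706, 0.708, 0.0, -0.001]
ft_force: [-1.1, 0.3, -1.3]
grip_width: 0.0144
grip_force: 40.0
```

Run:
```python
from b import *
st(); c=cam('wrist'); W=world(c)
m=(np.hypot(W[...,0]-.437,W[...,1]+.018)<.07)&(W[...,2]>.04)&(W[...,2]<.1)
print('bowl content z pct',np.percentile(W[m][:,2],[50,90,98,100]).round(3),m.sum())
rows([((.43,-.012,.22),T(90)),((.43,-.012,.105),T(90))],0,mm=40,pt=.051)
```

```text
t 45.025 q [-1.630e+01  1.740e+01  1.103e+02  1.000e-01  5.240e+01 -1.660e+01] p [ 0.4298 -0.0098  0.2697] x [-0.004  1.     0.002] z [-0.001  0.002 -1.   ] F [-1.1  0.3 -1.3] w 0.0144 40.0
bowl content z pct [0.042 0.06  0.065 0.068] 9485
-0.8 -0.5 -1.3 0 -0.1 0.2 0 |
 0 0 38.3 0 0 0 0; 0 0 38.4 0 0 0 0; 0 0 38.3 0 0 0 0; |
```

Request:
{"api": "send_rows", "payload": {
  "deltas": "0 0 38 0 0 0 0; 0 0 38 0 0 0 0; 0 0 36 0 0 0 0; 0 0 0 0 0 0 0; 0 0 0 0 0 0 0; 0 0 0 0 0 0 0.35; 0 0 0 0 0 0 0.35; 0 0 0 0 0 0 0.35; 0 0 -30 0 0 0 0.35; 0 0 -38 0 0 0 0.35"
}}

```text
time: 46.32
position: [0.429, -0.0118, 0.2254]
tool_rot: [0.707, 0.707, -0.001, -0.003]
ft_force: [1.2, -1.4, -0.1]
grip_width: 0.0303
grip_force: 0.0
```

Request:
{"api": "send_rows", "payload": {
  "deltas": "0 0 -38 0 0 0 0; 0 0 -20 0 0 0 0; -40 0 0 0 0 0 0; -40 0 0 0 0 0 0; -40 0 0 0 0 0 0; -40 0 0 0 0 0 0; -40 0 0 0 0 0 0; 0 0 0 0 0 0 0",
  "newtons": 10
}}

```text
time: 47.32
position: [0.43, -0.2148, 0.283]
tool_rot: [0.708, 0.706, -0.0, -0.0]
ft_force: [-0.1, 0.3, 0.1]
grip_width: 0.0005
grip_force: 0.0
```

Run:
```python
from b import *
from m import bolts
st(); c=cam('top','t7.png'); W=world(c); bolts(c,W)
im=c['image'][110:275,190:480,::-1]; cv2.imwrite('pics/t7c.png',cv2.resize(im,None,fx=2.7,fy=2.7,interpolation=cv2.INTER_CUBIC))
c=cam('wrist','w7.png'); W=world(c); hsv=cv2.cvtColor(c['image'],cv2.COLOR_RGB2HSV)
for n,lo,hi in [('y',(22,150,120),(35,255,255)),('g',(45,100,60),(80,255,255)),('w',(0,0,150),(180,50,255))]:
    m=(cv2.inRange(hsv,lo,hi)>0)&(W[...,2]>.046)&(W[...,2]<.06)&(np.hypot(W[...,0]-.449,W[...,1]+.157)<.06)
    k,l,s,_=cv2.connectedComponentsWithStats(m.astype(np.uint8))
    if k>1: i=1+np.argmax(s[1:,4]); p=W[l==i]; print(n,len(p),((p.min(0)+p.max(0))/2).round(4),np.median(p,0).round(4),np.ptp(p,axis=0).round(4))
```

```text
t 47.325 q [-39.9  19.9 102.9  -0.   57.2 -39.6] p [ 0.43   -0.2148  0.283 ] x [0.004 1.    0.   ] z [-0.001  0.    -1.   ] F [-0.1  0.3  0.1] w 0.0005 0.0
comp px [608. 169.] n 198 rect 563 -903 72 39 axis deg 14.9 zmax 0.042 mean [ 0.565 -0.892]
comp px [527. 195.] n 495 rect 502 -682 35 131 axis deg 174.2 zmax 0.032 mean [ 0.502 -0.678]
comp px [520. 234.] n 262 rect 401 -658 53 39 axis deg 60.6 zmax 0.022 mean [ 0.4   -0.655]
comp px [477. 238.] n 136 rect 391 -546 23 51 axis deg 145.4 zmax 0.018 mean [ 0.391 -0.544]
comp px [581. 236.] n 60 rect 389 -816 71 6 axis deg 76.3 zmax 0.023 mean [ 0.39  -0.813]
comp px [214. 267.] n 124 rect 331 155 44 31 axis deg 20.8 zmax 0.071 mean [0.327 0.153]
y 391 [ 0.483  -0.1556  0.0507] [ 0.4827 -0.1553  0.0524] [0.0232 0.0229 0.0085]
g 385 [ 0.4496 -0.1585  0.0509] [ 0.4491 -0.1583  0.0524] [0.0225 0.0229 0.0088]
w 382 [ 0.4155 -0.161   0.0506] [ 0.416  -0.1608  0.0524] [0.0225 0.0222 0.0073]
```

View pics/t7c.png

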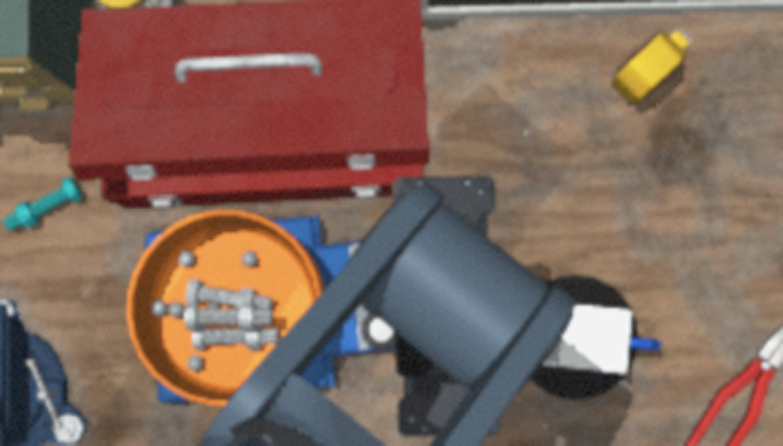

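All three bolts and all six balls are in the bowl, and none are left on the bench. For the keys I'll use closed fingers with the tool turned 90°, which keeps the gripper body clear of the tool box.

```bash
python3 -c "
from p import *
W_=np.array([.4155,-.161,.085]);
rows([((.4155,-.165,.17),T(178)),(W_,T(178)),(W_-[0,0,.025],T(178))],0,mm=35,deg=10,pt=.07)"
```

```text
5.2 -1.5 4.7 0 0 -9.8 0; 5.4 -0.6 4.8 0 -0.1 -9.8 0; 5.4 0.4 4.7 0 0 -9.8 0; 5.2 1.2 4.8 0 0 -9.7 0; 5 2.1 4.7 0 -0.1 -9.8 0; 4.6 2.9 4.7 0 0 -9.8 0; 4 3.7 4.7 0 0 -9.8 0; 3.3 4.3 4.8 0 -0.1 -9.8 0; 2.5 4.7 4.7 0 0 -9.8 0 |
 0.1 1.4 28.3 0 0 0 0; 0 1.3 28.4 0 0 0 0; 0.1 1.4 28.3 0 0 0 0 |
 0 0 25 0 0 0 0; |
```

Request:
{"api": "send_rows", "payload": {
  "deltas": "5.2 -1.5 4.7 0 0 -9.8 0; 5.4 -0.6 4.8 0 0 -9.8 0; 5.4 0.4 4.7 0 0 -9.8 0; 5.2 1.2 4.8 0 0 -9.8 0; 5 2.1 4.7 0 0 -9.8 0; 4.6 2.9 4.7 0 0 -9.8 0; 4 3.7 4.7 0 0 -9.8 0; 3.3 4.3 4.8 0 0 -9.8 0; 2.5 4.7 4.7 0 0 -9.8 0; 0 0 0 0 0 0 0"
}}

```text
time: 48.68
position: [0.4152, -0.1634, 0.24]
tool_rot: [0.016, 1.0, 0.002, -0.002]
ft_force: [0.3, 0.4, 0.4]
grip_width: 0.0006
grip_force: 0.0
```

```bash
python3 -c "
from p import *
st()
W_=np.array([.4155,-.161,.085]);
rows([(W_,T(178)),(W_-[0,0,.025],T(178))],0,mm=35,deg=10,pt=.07)"
```

```text
t 48.675 q [ -35.9   21.6  110.     0.    48.7 -124.1] p [ 0.4152 -0.1634  0.24  ] x [-0.999  0.032  0.004] z [-0.004  0.003 -1.   ] F [0.3 0.4 0.4] w 0.0006 0.0
-0.2 0.7 28.3 0.1 -0.1 0.1 0; -0.1 0.8 28.3 0 -0.1 0 0; -0.1 0.8 28.4 0.1 -0.1 0.1 0 |
 0 0 25 0 0 0 0; |
```

Request:
{"api": "send_rows", "payload": {
  "deltas": "-0.2 0.7 28.3 0.1 -0.1 0.1 0; -0.1 0.8 28.3 0 -0.1 0 0; -0.1 0.8 28.4 0.1 -0.1 0.1 0; 0 0 20 0 0 0 0; 0 0 5 0 0 0 0; 0 0 0 0 0 0 0; 0 0 5 0 0 0 0; 0 0 5 0 0 0 0; 0 0 3 0 0 0 0; 0 0 0 0 0 0 0"
}}

```text
time: 49.92
position: [0.4169, -0.1634, 0.1173]
tool_rot: [0.018, 1.0, -0.001, 0.002]
ft_force: [1.7, -0.4, 3.2]
grip_width: 0.0007
grip_force: 1.9
```

Request:
{"api": "send_rows", "payload": {
  "deltas": "0 0 1.5 0 0 0 0; 0 0 0 0 0 0 0; 0 0 0 0 0 0 0"
}}

```text
time: 50.3
position: [0.4169, -0.1633, 0.1169]
tool_rot: [0.018, 1.0, -0.002, 0.002]
ft_force: [0.6, 0.9, 14.6]
grip_width: 0.0004
grip_force: 7.3
```

Run:
```python
from p import *
st(); c=cam('side'); im=c['image'][190:250,240:340,::-1]; cv2.imwrite('pics/s8c.png',cv2.resize(im,None,fx=6,fy=6))
```

```text
t 50.3 q [ -35.7   35.8  115.4   -0.    28.4 -123.7] p [ 0.4169 -0.1633  0.1169] x [-0.999  0.035 -0.004] z [ 0.004 -0.003 -1.   ] F [ 0.6  0.9 14.6] w 0.0004 7.3
```

View pics/s8c.png

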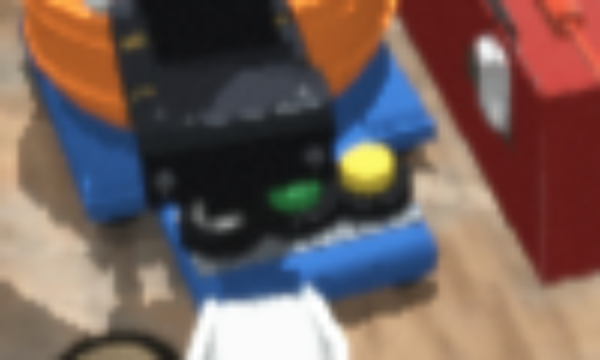

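The white key bottomed out at 14.6 N. Next I'll lift and go to yellow.

Request:
{"api": "send_rows", "payload": {
  "deltas": "0 0 -8 0 0 0 0; 0 0 -30 0 0 0 0; -33 5 0 0 0 0 0; -33 5 0 0 0 0 0; 0 0 0 0 0 0 0; 0 0 0 0 0 0 0"
}}

```text
time: 51.1
position: [0.4811, -0.1546, 0.1532]
tool_rot: [0.017, 1.0, -0.0, -0.0]
ft_force: [0.5, 0.2, 1.0]
grip_width: 0.0003
grip_force: 0.0
```

```bash
python3 -c "
from p import *
st()
W_=np.array([.4828,-.1556,.06]);
rows([(W_,T(178)),(W_-[0,0,.0145],T(178))],0,mm=25,deg=10,pt=.07)"
```

```text
t 51.1 q [-3.050e+01  3.390e+01  1.060e+02 -1.000e-01  4.010e+01 -1.184e+02] p [ 0.4811 -0.1546  0.1532] x [-0.999  0.035  0.001] z [-0.001 -0.    -1.   ] F [0.5 0.2 1. ] w 0.0003 0.0
-1.8 -0.9 23.2 0 0 0 0 |
 0 0 14.5 0 0 0 0; |
```

Request:
{"api": "send_rows", "payload": {
  "deltas": "-1.8 -0.9 18 0 0 0 0; 0 0 5 0 0 0 0; 0 0 5 0 0 0 0; 0 0 5 0 0 0 0; 0 0 4 0 0 0 0; 0 0 0 0 0 0 0; 0 0 0.8 0 0 0 0; 0 0 0 0 0 0 0; 0 0 0 0 0 0 0"
}}

```text
time: 52.22
position: [0.484, -0.1563, 0.117]
tool_rot: [0.017, 1.0, -0.001, 0.001]
ft_force: [-3.7, -0.4, 9.8]
grip_width: 0.0004
grip_force: 5.1
```

Request:
{"api": "send_rows", "payload": {
  "deltas": "0 0 -8 0 0 0 0; 0 0 -30 0 0 0 0; 17.3 -1.7 0 0 0 0 0; 17.3 -1.7 0 0 0 0 0; 0 0 0 0 0 0 0; 0 0 0 0 0 0 0"
}}

```text
time: 52.98
position: [0.4506, -0.1588, 0.154]
tool_rot: [0.018, 1.0, -0.001, 0.002]
ft_force: [0.5, -0.1, -0.1]
grip_width: 0.0007
grip_force: 0.0
```

Request:
{"api": "send_rows", "payload": {
  "deltas": "0 0 18 0 0 0 0; 0 0 5 0 0 0 0; 0 0 5 0 0 0 0; 0 0 5 0 0 0 0; 0 0 3.5 0 0 0 0; 0 0 0 0 0 0 0; 0 0 0 0 0 0 0"
}}

```text
time: 53.85
position: [0.4501, -0.1586, 0.1177]
tool_rot: [0.018, 1.0, -0.001, 0.002]
ft_force: [0.9, 1.1, 4.2]
grip_width: 0.0003
grip_force: 1.8
```

Request:
{"api": "send_rows", "payload": {
  "deltas": "0 0 1.2 0 0 0 0; 0 0 0 0 0 0 0; 0 0 0 0 0 0 0"
}}

```text
time: 54.22
position: [0.4501, -0.1586, 0.117]
tool_rot: [0.018, 1.0, -0.001, 0.002]
ft_force: [0.3, 1.3, 9.4]
grip_width: 0.0004
grip_force: 4.7
```

Request:
{"api": "send_rows", "payload": {
  "deltas": "0 0 -8 0 0 0 0; 0 0 -40 0 0 0 0; 0 0 -40 0 0 0 0; 0 0 -40 0 0 0 0; 40 -40 0 0 0 0 0; 40 -40 0 0 0 0 0; 0 -40 0 0 0 0 0; 0 0 0 0 0 0 0"
}}

```text
time: 55.22
position: [0.3649, -0.2783, 0.2444]
tool_rot: [0.02, 1.0, -0.002, 0.002]
ft_force: [0.1, 1.3, 0.2]
grip_width: 0.0004
grip_force: 0.0
```

Run:
```python
from p import *
st(); c=cam('side'); im=c['image'][140:350,200:420,::-1]; cv2.imwrite('pics/s9c.png',cv2.resize(im,None,fx=2.7,fy=2.7,interpolation=cv2.INTER_CUBIC))
W=world(cam('wrist')); z=W[...,2]
for n,x,y in [('w',.4155,-.161),('y',.4828,-.1556),('g',.4493,-.1585)]:
    m=np.hypot(W[...,0]-x,W[...,1]-y)<.007; print(n,m.sum(),np.nanmedian(z[m]) if m.any() else None)
```

```text
t 55.225 q [ -51.3   21.8  108.4    0.    49.5 -139.1] p [ 0.3649 -0.2783  0.2444] x [-0.999  0.039 -0.003] z [ 0.003 -0.004 -1.   ] F [0.1 1.3 0.2] w 0.0004 0.0
w 137 0.05242222424157347
y 0 None
g 0 None
```

View pics/s9c.png

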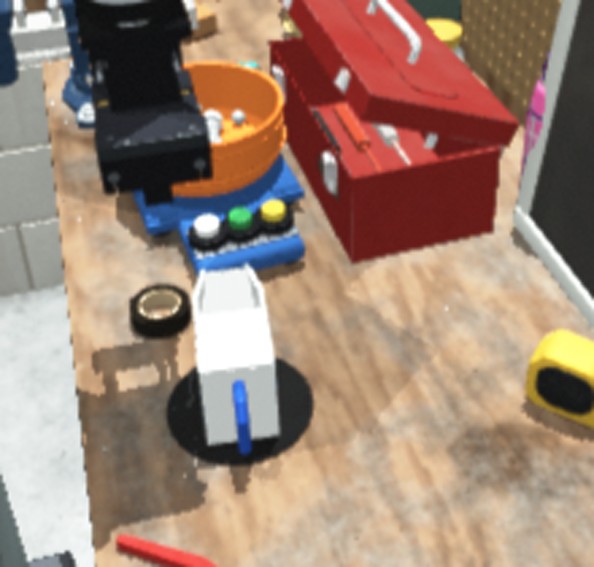

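The jug is upright on its mat with its spout toward the bowl. The bolts and balls are in the bowl, the keys are back up, and the bystanders have not moved. I'll hand in.

```bash
python3 -c "
from rig import robot
print(robot.hand_in())"
```

```text
the job is handed in; nothing more can be done
None
```

The job is done and handed in after about 55 s of robot time: six balls poured, jug back upright on its mat with the spout toward the bowl, all three steel bolts in the bowl, and white, yellow and green each pressed to the bottom in that order; hand-in returned no verdict.

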